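Build the sieve stack on the sieve shaker

TASK

Build the test-sieve stack on the sieve shaker ready for a run on dried leaf: the plain steel receiving pan goes in the shaker's seat, then the fine sieve (red rim), the medium sieve (green rim), the coarse sieve (blue rim), and the black-knobbed lid on top, each fully nested and level in the one below. Leave the glass beaker and the sample jar that stand on the bench among these parts upright where they are.

Things in the scene. Friction and masses are not known exactly. Their poses are not given: they have to be found in the camera images.
- shaker_seat (a point): Bench sieve shaker, fixed: round grey housing 160 mm across, dark panel in front, aluminium plate on top with a dark steel seat ring (66 mm outside) in its middle. Ring's rim: 70 mm above the worktop, the shaker's highest part. Its funnel mouth, 53 mm wide narrowing to 42 mm 9 mm down, takes the pan's foot with 1 mm play. Point: centre of the rim plane, z up.
- pan_center (a point): Receiving pan: plain steel, no coloured rim, closed bright floor inside; 58 mm diameter, 45 mm tall: straight 36 mm frame (grip it here) on a 9 mm tapered foot (50 to 40 mm diameter). Funnel mouth as the shaker seat's: the next piece's foot nests in it, its frame resting on this rim, 36 mm higher. About 90 g (x0.7 to 1.4). Starts upright on the worktop. Point: its centre, 22.5 mm above the foot's bottom; z up.
- sieve_fine_center (a point): Fine sieve: steel frame with a red rim, very fine grey mesh; 58 mm diameter, 45 mm tall: straight 36 mm frame (grip it here) on a 9 mm tapered foot (50 to 40 mm diameter). Funnel mouth as the shaker seat's: the next piece's foot nests in it, its frame resting on this rim, 36 mm higher. About 90 g (x0.7 to 1.4). Starts upright on the worktop. Point: its centre, 22.5 mm above the foot's bottom; z up.
- sieve_medium_center (a point): Medium sieve: steel frame with a green rim, mesh of 3.4 mm pitch; 58 mm diameter, 45 mm tall: straight 36 mm frame (grip it here) on a 9 mm tapered foot (50 to 40 mm diameter). Funnel mouth as the shaker seat's: the next piece's foot nests in it, its frame resting on this rim, 36 mm higher. About 90 g (x0.7 to 1.4). Starts upright on the worktop. Point: its centre, 22.5 mm above the foot's bottom; z up.
- sieve_coarse_center (a point): Coarse sieve: steel frame with a blue rim, wide open mesh of 7.5 mm pitch; 58 mm diameter, 45 mm tall: straight 36 mm frame (grip it here) on a 9 mm tapered foot (50 to 40 mm diameter). Funnel mouth as the shaker seat's: the next piece's foot nests in it, its frame resting on this rim, 36 mm higher. About 90 g (x0.7 to 1.4). Starts upright on the worktop. Point: its centre, 22.5 mm above the foot's bottom; z up.
- lid_knob (a point): Lid: steel disc 58 mm across, 6 mm thick, same 9 mm tapered foot below, upright black knob on top 23 mm in diameter, 28 mm tall (grip it here); about 70 g (x0.7 to 1.4). Starts upright on the worktop. Point: on the knob's axis half-way up it, 14 mm above the disc, 29 mm above the foot's bottom, 20 mm above the rim it rests on when seated; z up.
- beaker: Bystander: empty clear glass beaker, 52 mm in diameter, 67 mm tall, loose, standing among the sieves; origin at the centre of its underside, z up. To be left where it stands.
- jar: Bystander: clear capped sample jar with green leaf clippings, 50 mm in diameter, 57 mm tall, loose, standing among the sieves; origin at the centre of its underside, z up. To be left where it stands.

How it is judged:
At the end, for the whole second after the job is handed in: From the bottom: pan in the shaker's seat, fine (red), medium (green), coarse (blue) sieve, lid. Each is centred within 3 mm on the one below, at its fully seated height within 2.5 mm, within 0.06 rad of upright, and at rest (horizontal distance between pan_center and shaker_seat below 0.003 m and z of pan_center in the frame of shaker_seat between 0.011 and 0.016 m and angle between each of pan_center, sieve_fine_center, sieve_medium_center, sieve_coarse_center, lid_knob's own z axis and vertical below 0.06 rad and horizontal distance between sieve_fine_center and pan_center below 0.003 m and z of sieve_fine_center in the frame of pan_center between 0.0335 and 0.0385 m and horizontal distance between sieve_medium_center and sieve_fine_center below 0.003 m and z of sieve_medium_center in the frame of sieve_fine_center between 0.0335 and 0.0385 m and horizontal distance between sieve_coarse_center and sieve_medium_center below 0.003 m and z of sieve_coarse_center in the frame of sieve_medium_center between 0.0335 and 0.0385 m and horizontal distance between lid_knob and sieve_coarse_center below 0.003 m and z of lid_knob in the frame of sieve_coarse_center between 0.04 and 0.045 m and linear speed of each of pan, sieve_fine, sieve_medium, sieve_coarse, lid below 0.02 m/s); the robot touches nothing.
It fails at once if the beaker was moved more than 30 mm or tipped over (distance of beaker from where it was at the start of the episode above 0.03 m or angle between beaker's own z axis and vertical above 0.5 rad).
It fails at once if the sample jar was moved more than 30 mm or tipped over (distance of jar from where it was at the start of the episode above 0.03 m or angle between jar's own z axis and vertical above 0.5 rad).
It also fails if it takes over 128 s, if anything falls off the work surface, if the arm or the gripper's body presses on something with over 40 N, if the wrist force passes 120 N, or if a joint passes its speed limit or range.

ROBOT

A 6-joint arm with a two-finger parallel gripper is mounted at the origin on a cart in front of the work surface, level with it; the furniture and walls round the work are solid. World frame = base frame: x ahead of the robot, y to its left, z up, the work surface at z = 0. Lengths are in m, angles in rad, forces in N, time in s.
With the tool pointing down it reaches from about 0.3 to 0.95 m from the base axis. Payload 3.1 kg.
Tool frame: the origin (TCP) lies midway between the tips of the shut fingers; the grasp point (between the pads) lies 19 mm behind it (ctrl.grip_depth is the distance from the TCP to the grasp point, in m); y points along the fingers, z is the direction in which the jaws open and shut, and the axes are right-handed (so a half turn about y gives the same grasp; the last joint's range is limited). The gripper opens to 85 mm and grips with 20 to 120 N. Pads are 22 mm wide; open, the fingers measure 114 mm over their backs; the gripper's body (76 mm by 85 mm) begins 54 mm behind the grasp point. The pads swing forward as they close: fully open they stand 13 mm farther back than shut.
Start: joints at [1.187, 0.308, 1.634, -0, 1.2, -0.07], TCP at [0.193, 0.594, 0.231] pointing down, gripper open.
Joint ranges: [-3.06, 3.06], [-0.79, 1.96], [0.05, 2.63], [-1.19, 4.34], [0.05, 2.64], [-2.94, 2.94]. Speed limits (rad/s): [2.79, 2.79, 3.14, 3.14, 3.14, 3.14].

INTERFACE

Orientations are given as a unit quaternion [w, x, y, z].
In Python, from plant import ctrl gives the robot as it stands. The module is installed in compiled form; this text tells all that it offers.
- The arm moves only by the tool send_rows, never from a script. Its argument "targets" is a list of rows, each an object of numbers: "dx", "dy", "dz": the shift along the world's x, y, z normalised to -1 to 1, where 1 is 30 cm; "wx", "wy", "wz": the turn, a rotation vector about the world's x, y, z normalised to -1 to 1, where 1 is pi rad; "fingers": the closure, from -1 (fully open) to 1 (shut), so that 0 is half open. A call has 1 to 5 rows; each row is the pose to reach, as a shift and turn from the pose commanded when the call began, turning the shorter way round; what a row does not reach only later rows make up. A row lasts 1/12 s, in which the tool goes at most 41.7 mm and 7.16 degrees, less where a joint would pass 70% of its speed; a pose out of reach is approached as far as the arm can. A call with a number of a shift or a turn outside -1 to 1 is refused whole. A call with a gripper value outside its range is refused whole. The fingers move at their own pace and stop on an object; the grip force is fixed at half the most. Time passes only in rows, so rows that repeat a pose let the fingers close. It gives the time, the measured TCP pose, the force and the opening at its end, in the units of the state.
- ctrl.read_state(): the state, without advancing time (a new reading comes with each control period).
- ctrl.get_image(name): name is "side" or "top"; returns the picture (480x640x3 uint8, red, green, blue); there is no depth.
- ctrl.camera_model(name): a dict with "intrinsics" (3x3 intrinsics, pixels), "world_from_camera" (4x4, takes a point from camera to world coordinates). Camera axes: x right, y down, z forward; pixel columns grow to the right and rows downward; lengths in m; the calibration is good to about 2 mm. A picture is of the moment at which its call begins. camera_model takes no time and is no camera call.
- ctrl.job_done(): hands the job in, once; it reports no verdict.
The state is a dict: "time_s": time; "q": joint angles; "qvel": joint speeds; "joint_torque": joint torques, N m; "ee_pos": TCP position; "tool_rot": TCP orientation; "contact_force": force on the tool from outside, world axes, zero at the start; "moment": the same for the moment, N m; "gripper_width": opening from 0.0 (shut) to 1.0 (fully open).
Only numpy, scipy, OpenCV 4.12 (cv2) and the standard library are available. Lean on these libraries where they do the work, as an engineer would, in place of code of your own. Each camera call takes 0.05 s, during which the arm holds its last target.

## Working session

There is one attempt and no reset: what is moved stays moved. The work goes in short steps, Python scripts to look and compute and a tool call to move; the robot and the scene stay as the last step left them, time stands still between calls to the robot, and variables do not carry over. Pictures are saved under pics/ and viewed, and the job is handed in when it is done.

Besides the shell and the picture viewer there is one more tool, called as a command line: name --argument value ..., lists and objects as JSON in quotes. send_rows: Moves the arm, as the interface text tells. Its arguments: {"type":"object","properties":{"targets":{"type":"array","items":{"type":"object","properties":{"dx":{"type":"number"},"dy":{"type":"number"},"dz":{"type":"number"},"wx":{"type":"number"},"wy":{"type":"number"},"wz":{"type":"number"},"fingers":{"type":"number"}}}}},"required":["targets"]}

```bash
mkdir -p pics
python3 - <<'E'
from plant import ctrl
import cv2
print(ctrl.read_state(), ctrl.grip_depth)
for n in("side","top"):
    im=ctrl.get_image(n); cv2.imwrite(f"pics/{n}0.png",im[:,:,::-1]); m=ctrl.camera_model(n); print(n,m)
E
```

```text
{'time_s': 0.0, 'q': array([ 1.18730476e+00,  3.09013456e-01,  1.63521089e+00,  1.09603705e-05,
        1.19969199e+00, -6.96905539e-02]), 'qvel': array([-0.00034542,  0.00113366, -0.00048552,  0.00133181, -0.00069836,
       -0.00040363]), 'joint_torque': array([ 9.04999324e-04, -4.15260530e+01, -2.76665407e+01,  7.74003342e-05,
        1.03600236e-02, -6.63122224e-08]), 'ee_pos': array([0.19262782, 0.59370032, 0.23003022]), 'tool_rot': array([-0.6976205 ,  0.69921997, -0.11068017,  0.110304  ]), 'contact_force': array([-0.08825545, -0.1119557 , -0.3092292 ]), 'moment': array([-0.06640378, -0.03229594, -0.01786354]), 'gripper_width': 0.9996653285461998} 0.0187
side {'intrinsics': array([[489.51100917,   0.        , 316.4829406 ],
       [  0.        , 489.51100917, 245.83819728],
       [  0.        ,   0.        ,   1.        ]]), 'world_from_camera': array([[ 0.89807203, -0.158911  ,  0.4101389 ,  0.11197352],
       [-0.43963355, -0.35344417,  0.82571155, -0.88486088],
       [ 0.01374656, -0.92185927, -0.38728093,  0.47735694],
       [ 0.        ,  0.        ,  0.        ,  1.        ]])}
top {'intrinsics': array([[614.17046471,   0.        , 326.80192615],
       [  0.        , 614.17046471, 241.40378002],
       [  0.        ,   0.        ,   1.        ]]), 'world_from_camera': array([[-0.01477374, -0.98372972,  0.17904627,  0.34743722],
       [-0.99988924,  0.0142128 , -0.00441534, -0.00807361],
       [ 0.00179876, -0.17909167, -0.98383075,  1.33127101],
       [ 0.        ,  0.        ,  0.        ,  1.        ]])}
```

View pics/side0.png

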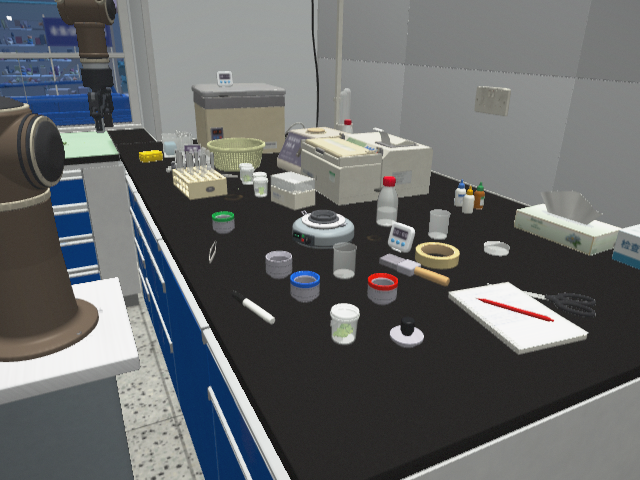

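View pics/top0.png

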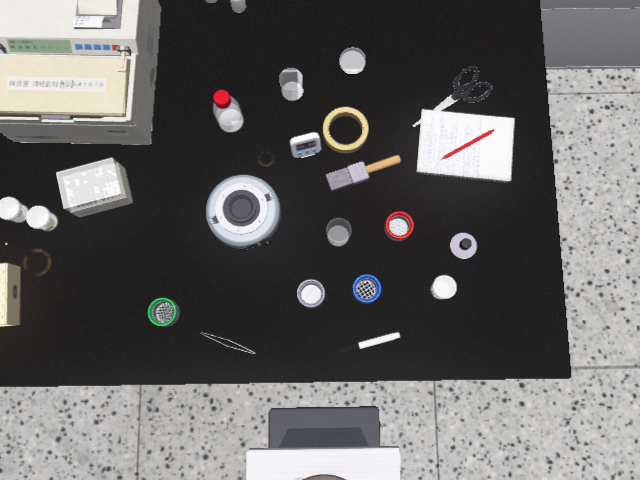

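```bash
cat > h.py <<'E'
import numpy as np,cv2
from plant import ctrl
M={n:ctrl.camera_model(n) for n in("side","top")}
def ray(n,u,v,z):
    m=M[n];T=m["world_from_camera"];d=T[:3,:3]@np.linalg.solve(m["intrinsics"],[u,v,1.]);o=T[:3,3]
    return o+d*(z-o[2])/d[2]
def proj(n,p):
    m=M[n];T=m["world_from_camera"];c=T[:3,:3].T@(np.array(p)-T[:3,3]);q=m["intrinsics"]@c;return q[:2]/q[2]
def mask(im,col):
    h=cv2.cvtColor(im,cv2.COLOR_RGB2HSV);H,S,V=[h[...,i].astype(int) for i in range(3)]
    ok=(S>110)&(V>60)
    return (ok&{'red':(H<8)|(H>172),'green':(H>50)&(H<80),'blue':(H>100)&(H<125)}[col]).astype(np.uint8)
def rim(n,im,col,box,z=.045):
    x0,y0,x1,y1=box;m=mask(im,col)[y0:y1,x0:x1]
    c,_=cv2.findContours(m,cv2.RETR_EXTERNAL,cv2.CHAIN_APPROX_NONE);c=max(c,key=lambda a:cv2.boundingRect(a)[2])
    h=cv2.convexHull(c);w=np.array([ray(n,u+x0,v+y0,z)[:2] for u,v in h[:,0]],np.float32)
    (cx,cy),r=cv2.minEnclosingCircle(w);return cx,cy,r
def crop(im,box,f,name):
    x0,y0,x1,y1=box;cv2.imwrite("pics/"+name,cv2.resize(im[y0:y1,x0:x1,::-1],None,fx=f,fy=f,interpolation=cv2.INTER_NEAREST))
E
python3 - <<'E'
from h import *
t=cv2.imread("pics/top0.png")[:,:,::-1].copy();s=cv2.imread("pics/side0.png")[:,:,::-1].copy()
for c,b,sb in(("red",(380,205,420,245),(360,265,405,310)),("green",(140,290,185,335),(205,205,240,240)),("blue",(350,270,390,308),(285,265,325,305))):
    print(c,rim("top",t,c,b),rim("side",s,c,sb))
crop(t,(195,165,495,325),2.6,"topz.png")
crop(s,(250,200,440,350),4,"sidez.png")
E
```

```text
red (0.6161776781082153, -0.16955405473709106, 0.03122069500386715) (0.6118031740188599, -0.17651192843914032, 0.03853430971503258)
green (0.43847647309303284, 0.33277639746665955, 0.03067192994058132) (0.4314660429954529, 0.3238198757171631, 0.04148572310805321)
blue (0.48134028911590576, -0.09591423720121384, 0.030678382143378258) (0.47652989625930786, -0.101882703602314, 0.03862907364964485)
```

View pics/topz.png

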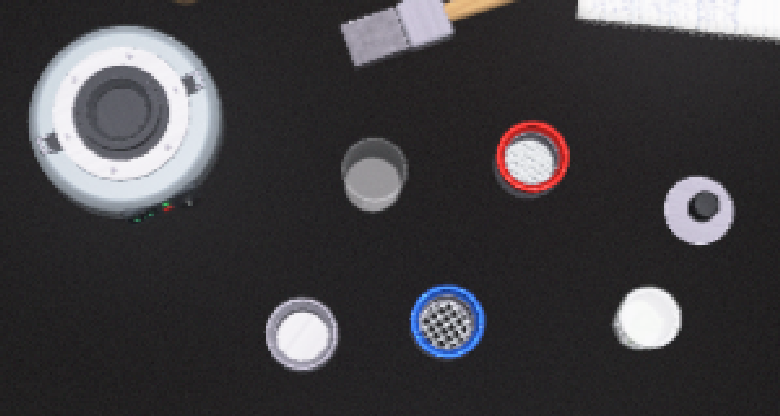

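View pics/sidez.png

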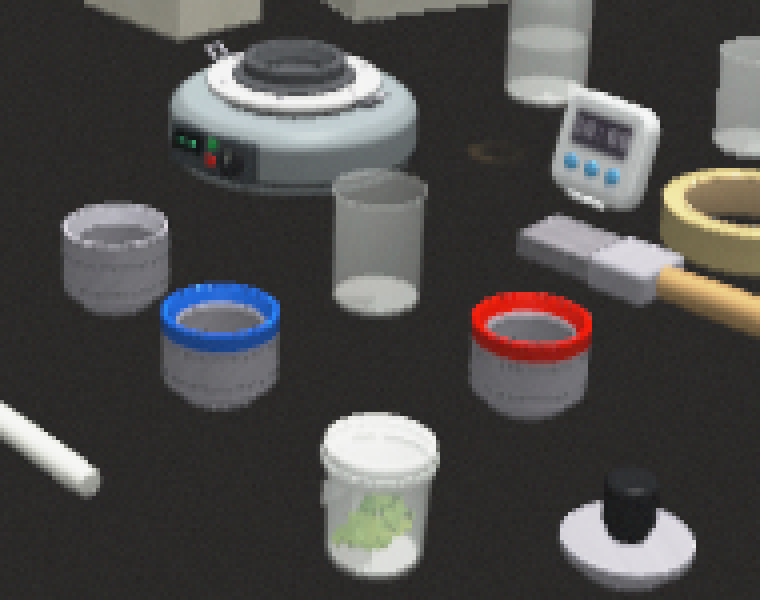

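Run:
```python
from h import *
from scipy.spatial.transform import Rotation as R
t=cv2.imread("pics/top0.png")[:,:,::-1].copy();s=cv2.imread("pics/side0.png")[:,:,::-1].copy()
def big(n,im,box,f,z,inv=False,save=None):
    x0,y0,x1,y1=box;g=cv2.cvtColor(im,cv2.COLOR_RGB2GRAY)[y0:y1,x0:x1]
    m=(f(g)).astype(np.uint8);c,_=cv2.findContours(m,cv2.RETR_EXTERNAL,cv2.CHAIN_APPROX_NONE);c=max(c,key=cv2.contourArea)
    w=np.array([ray(n,u+x0,v+y0,z)[:2] for u,v in cv2.convexHull(c)[:,0]],np.float32)
    e=cv2.fitEllipse(w);return np.round([*e[0],*e[1],*cv2.minEnclosingCircle(w)[0]],4)
print("pan",big("top",t,(290,270,334,315),lambda g:g>75,.045))
print("lid",big("top",t,(445,228,483,265),lambda g:g>75,.015))
print("knob",big("top",t,(456,235,474,253),lambda g:g<110,.043))
print("jar",big("top",t,(425,268,465,305),lambda g:g>75,.057))
print("beaker",big("top",t,(320,212,358,250),lambda g:g>60,.067))
# seat ring: dark inside plate
print("ring",big("top",t,(222,185,262,230),lambda g:g<130,.07))
print("mouth",big("top",t,(228,192,257,223),lambda g:g<70,.07), t[190:226:2,241].mean(1).astype(int), t[208,222:262:2].mean(1).astype(int))
print("house",big("top",t,(195,165,290,260),lambda g:g>75,.05))
print("side ring",big("side",s,(305,207,342,232),lambda g:g<130,.07))
q=ctrl.read_state()["tool_rot"];print(R.from_quat(np.r_[q[1:],q[0]]).as_matrix().round(3))
```

```text
pan [0.4725 0.0218 0.0593 0.06   0.4725 0.022 ]
lid [ 0.5745 -0.3106  0.0581  0.0595  0.5743 -0.3107]
knob [ 0.5725 -0.3085  0.022   0.0266  0.5723 -0.3089]
jar [ 0.4794 -0.2548  0.0506  0.0571  0.4793 -0.2542]
beaker [ 0.5986 -0.038   0.0538  0.0618  0.5979 -0.0377]
ring [0.6522 0.1659 0.0763 0.0779 0.6524 0.1661]
mouth [0.676  0.1653 0.008  0.022  0.6761 0.1642] [ 99  96  89  73  67  97  98  98  99  98  98  99 100  99  79  98  53  99] [191  85  97  83  82  94  98  98  97  98 101  98  99  98  98  76 100  84
 100 225]
house [0.6509 0.1652 0.1577 0.1615 0.6501 0.1648]
side ring [0.6651 0.1927 0.0973 0.207  0.6546 0.1664]
[[ 0.951 -0.001  0.309]
 [-0.309 -0.002  0.951]
 [-0.    -1.    -0.002]]
```

Run:
```python
from h import *
for n,b,f in(("top",(200,165,285,250),8),("side",(285,200,365,250),9)):
    im=cv2.imread(f"pics/{n}0.png")[:,:,::-1].copy();x0,y0,x1,y1=b
    z=cv2.resize(im[y0:y1,x0:x1,::-1],None,fx=f,fy=f,interpolation=cv2.INTER_NEAREST)
    for r,h,c in((.033,.07,(0,0,255)),(.0265,.07,(0,255,0)),(.021,.061,(255,0,0))):
        P=np.array([[(proj(n,(.651+r*np.cos(a),.165+r*np.sin(a),h))-[x0,y0]+.5)*f] for a in np.linspace(0,6.28,60)])
        cv2.polylines(z,[P.astype(np.int32)],True,c,1)
    cv2.imwrite(f"pics/seat_{n}.png",z)
```

```text
(no output)
```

View pics/seat_top.png

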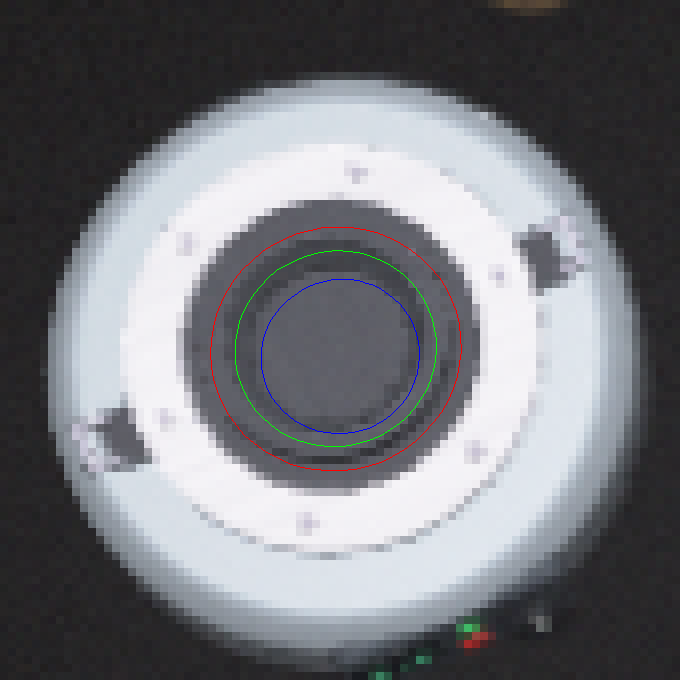

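View pics/seat_side.png

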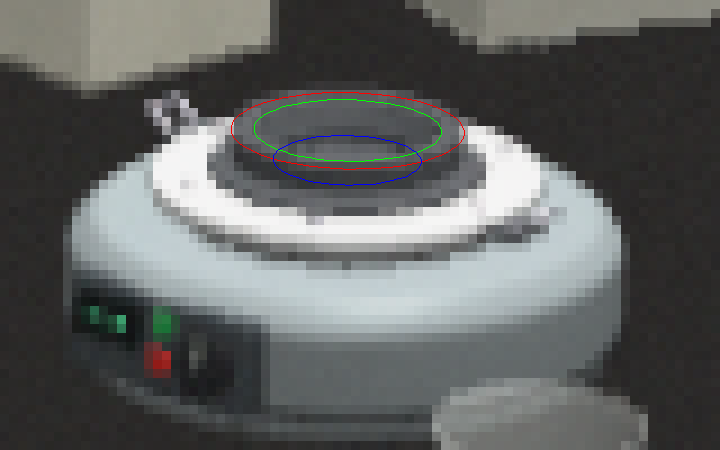

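Run:
```python
from h import *
out=[]
for n,b,f in(("top",(218,186,266,230),12),("side",(303,206,343,228),12)):
    im=cv2.imread(f"pics/{n}0.png")[:,:,::-1].copy();x0,y0,x1,y1=b
    g=cv2.cvtColor(im,cv2.COLOR_RGB2GRAY)[y0:y1,x0:x1].astype(float)
    g=np.clip((g-40)*255/70,0,255).astype(np.uint8)
    z=cv2.resize(g,None,fx=f,fy=f,interpolation=cv2.INTER_CUBIC)
    cv2.imwrite(f"pics/seatc_{n}.png",z)
```

```text
(no output)
```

View pics/seatc_top.png

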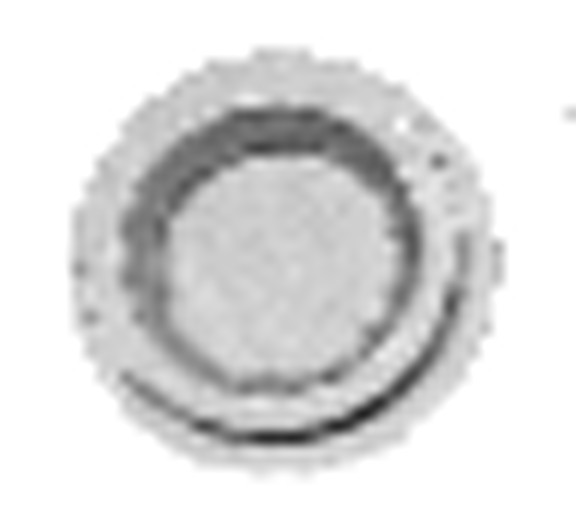

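View pics/seatc_side.png

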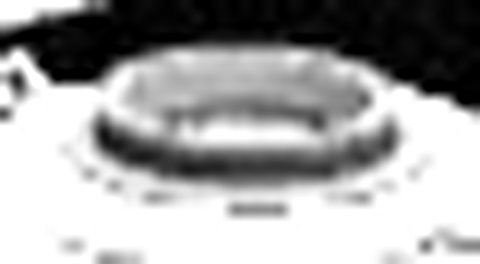

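Run:
```python
from h import *
print(ray("top",240.1,206.0,.07), ray("top",240.1,206.3,.07))
# side: ring outer rim left 97/right 398 zoomed at widest row ~? top 45
for u,v in((97,118),(398,118),(245,45),(245,155)): print(ray("side",303+u/12-.5,206+v/12-.5,.07))
print(proj("side",(.653,.166,.07)))
for p,n in(((.4725,.0219),"pan"),((.617,-.170),"red"),((.4387,.3337),"green"),((.4817,-.0962),"blue")):
    a=[proj("side",(p[0]+.029*np.cos(x),p[1]+.029*np.sin(x),.045)) for x in np.linspace(0,6.28,100)];a=np.array(a);print(n,a.min(0),a.max(0))
s=cv2.imread("pics/side0.png")[:,:,::-1].copy()
for c,b in(("red",(360,265,405,310)),("green",(205,205,240,240)),("blue",(285,265,325,305))):
    ys,xs=np.nonzero(mask(s,c)[b[1]:b[3],b[0]:b[2]]);print(c,xs.min()+b[0],xs.max()+b[0],ys.min()+b[1])
```

```text
[0.65549973 0.16797632 0.07      ] [0.65484972 0.1679695  0.07      ]
[0.61711993 0.16814196 0.07      ]
[0.67512828 0.14252656 0.07      ]
[0.66735253 0.19864298 0.07      ]
[0.63515889 0.13484816 0.07      ]
[323.65953403 213.7094941 ]
pan [265.90004203 250.12554012] [292.65979852 260.95102748]
red [369.35291174 272.70227266] [398.99700294 285.95758132]
green [212.4841678  210.88460549] [234.54563139 218.01529276]
blue [291.4289012  270.30513225] [320.70508411 283.3482627 ]
red 368 397 273
green 212 233 211
blue 290 319 270
```

send_rows --targets '[{"dx":0.3,"dy":-0.6,"dz":0,"fingers":-1},{"dx":0.3,"dy":-0.6,"dz":0,"fingers":-1},{"dx":0.3,"dy":-0.6,"dz":0,"fingers":-1},{"dx":0.3,"dy":-0.6,"dz":0,"fingers":-1},{"dx":0.3,"dy":-0.6,"dz":0,"fingers":-1}]'

```text
schema error: expected keys dx, dy, dz, wx, wy, wz, fingers
```

send_rows --targets '[{"dx":0.3,"dy":-0.6,"dz":0,"wx":0,"wy":0,"wz":0,"fingers":-1},{"dx":0.3,"dy":-0.6,"dz":0,"wx":0,"wy":0,"wz":0,"fingers":-1},{"dx":0.3,"dy":-0.6,"dz":0,"wx":0,"wy":0,"wz":0,"fingers":-1},{"dx":0.3,"dy":-0.6,"dz":0,"wx":0,"wy":0,"wz":0,"fingers":-1},{"dx":0.3,"dy":-0.6,"dz":0,"wx":0,"wy":0,"wz":0,"fingers":-1}]'

```text
time_s: 0.52
ee_pos: [0.2832, 0.4117, 0.2305]
tool_rot: [-0.698, 0.699, -0.111, 0.11]
contact_force: [0.0, 0.2, -0.5]
gripper_width: 1.0
```

send_rows --targets '[{"dx":0.31,"dy":-0.62,"dz":0,"wx":0,"wy":0,"wz":0,"fingers":-1},{"dx":0.31,"dy":-0.62,"dz":0,"wx":0,"wy":0,"wz":0,"fingers":-1},{"dx":0.31,"dy":-0.62,"dz":0,"wx":0,"wy":0,"wz":0,"fingers":-1},{"dx":0.31,"dy":-0.62,"dz":0,"wx":0,"wy":0,"wz":0,"fingers":-1},{"dx":0.31,"dy":-0.62,"dz":0,"wx":0,"wy":0,"wz":0,"fingers":-1}]'

```text
time_s: 0.93
ee_pos: [0.376, 0.2265, 0.2311]
tool_rot: [-0.698, 0.698, -0.11, 0.11]
contact_force: [0.6, -0.1, 0.2]
gripper_width: 0.998
```

send_rows --targets '[{"dx":0.316,"dy":-0.66,"dz":0,"wx":0,"wy":0,"wz":0,"fingers":-1},{"dx":0.316,"dy":-0.66,"dz":0,"wx":0,"wy":0,"wz":0,"fingers":-1},{"dx":0.316,"dy":-0.66,"dz":0,"wx":0,"wy":0,"wz":0,"fingers":-1},{"dx":0.316,"dy":-0.66,"dz":0,"wx":0,"wy":0,"wz":0,"fingers":-1},{"dx":0.316,"dy":-0.66,"dz":0,"wx":0,"wy":0,"wz":0,"fingers":-1}]'

```text
time_s: 1.35
ee_pos: [0.466, 0.0385, 0.2311]
tool_rot: [0.698, -0.698, 0.111, -0.111]
contact_force: [0.9, 0.8, 0.1]
gripper_width: 1.001
```

send_rows --targets '[{"dx":0.02,"dy":-0.053,"dz":-0.44,"wx":0,"wy":0,"wz":0,"fingers":-1},{"dx":0.02,"dy":-0.053,"dz":-0.44,"wx":0,"wy":0,"wz":0,"fingers":-1},{"dx":0.02,"dy":-0.053,"dz":-0.44,"wx":0,"wy":0,"wz":0,"fingers":-1},{"dx":0.02,"dy":-0.053,"dz":-0.44,"wx":0,"wy":0,"wz":0,"fingers":-1},{"dx":0.02,"dy":-0.053,"dz":-0.44,"wx":0,"wy":0,"wz":0,"fingers":-1}]'

```text
time_s: 1.77
ee_pos: [0.468, 0.0245, 0.0959]
tool_rot: [-0.698, 0.699, -0.114, 0.107]
contact_force: [-0.3, -0.4, 0.2]
gripper_width: 1.001
```

Run:
```python
from h import *
print(ctrl.read_state()["ee_pos"])
im=ctrl.get_image("side");crop(im,(220,170,360,320),4,"pan1s.png")
im=ctrl.get_image("top");crop(im,(250,230,390,340),4,"pan1t.png")
```

```text
[0.46804773 0.02452949 0.09589081]
```

View pics/pan1s.png

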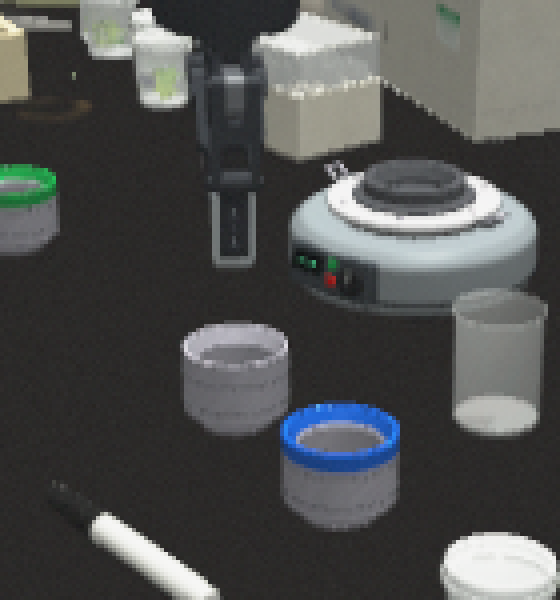

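View pics/pan1t.png

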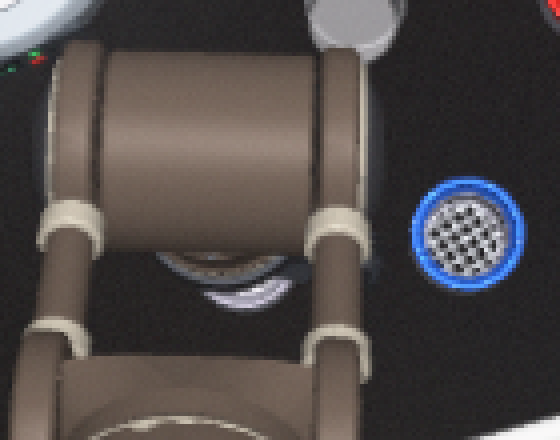

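send_rows --targets '[{"dx":0.003,"dy":-0.006,"dz":-0.1,"wx":0,"wy":0,"wz":0,"fingers":-1},{"dx":0.003,"dy":-0.006,"dz":-0.2,"wx":0,"wy":0,"wz":0,"fingers":-1},{"dx":0.003,"dy":-0.006,"dz":-0.28,"wx":0,"wy":0,"wz":0,"fingers":-1},{"dx":0.003,"dy":-0.006,"dz":-0.28,"wx":0,"wy":0,"wz":0,"fingers":-1},{"dx":0.003,"dy":-0.006,"dz":-0.28,"wx":0,"wy":0,"wz":0,"fingers":1}]'

```text
time_s: 2.28
ee_pos: [0.4741, 0.0233, 0.0168]
tool_rot: [0.699, -0.698, 0.11, -0.111]
contact_force: [0.2, 0.3, 0.5]
gripper_width: 0.886
```

send_rows --targets '[{"dx":0,"dy":0,"dz":0,"wx":0,"wy":0,"wz":0,"fingers":1},{"dx":0,"dy":0,"dz":0,"wx":0,"wy":0,"wz":0,"fingers":1},{"dx":0,"dy":0,"dz":0,"wx":0,"wy":0,"wz":0,"fingers":1},{"dx":0,"dy":0,"dz":0,"wx":0,"wy":0,"wz":0,"fingers":1},{"dx":0,"dy":0,"dz":0,"wx":0,"wy":0,"wz":0,"fingers":1}]'

```text
time_s: 2.7
ee_pos: [0.4763, 0.023, 0.0185]
tool_rot: [0.699, -0.698, 0.108, -0.113]
contact_force: [0.3, 1.2, 6.4]
gripper_width: 0.662
```

send_rows --targets '[{"dx":0,"dy":0,"dz":0.05,"wx":0,"wy":0,"wz":0,"fingers":1},{"dx":0,"dy":0,"dz":0.15,"wx":0,"wy":0,"wz":0,"fingers":1},{"dx":0,"dy":0,"dz":0.25,"wx":0,"wy":0,"wz":0,"fingers":1},{"dx":0,"dy":0,"dz":0.35,"wx":0,"wy":0,"wz":0,"fingers":1},{"dx":0,"dy":0,"dz":0.4,"wx":0,"wy":0,"wz":0,"fingers":1}]'

```text
time_s: 3.12
ee_pos: [0.4758, 0.0229, 0.1405]
tool_rot: [0.699, -0.698, 0.107, -0.113]
contact_force: [0.4, -0.6, -0.6]
gripper_width: 0.665
```

send_rows --targets '[{"dx":0,"dy":0,"dz":0,"wx":0,"wy":0,"wz":0,"fingers":1},{"dx":0,"dy":0,"dz":0,"wx":0,"wy":0,"wz":0,"fingers":1},{"dx":0,"dy":0,"dz":0,"wx":0,"wy":0,"wz":0,"fingers":1}]'

```text
time_s: 3.37
ee_pos: [0.472, 0.0229, 0.1348]
tool_rot: [-0.698, 0.698, -0.111, 0.11]
contact_force: [-0.0, -0.4, -1.8]
gripper_width: 0.667
```

Run:
```python
from h import *
print(ctrl.read_state()["ee_pos"],ctrl.read_state()["contact_force"])
im=ctrl.get_image("side");crop(im,(220,150,360,300),4,"pan2s.png")
```

```text
[0.47197093 0.02294556 0.13481083] [-0.00311383 -0.44676883 -1.84552075]
```

View pics/pan2s.png

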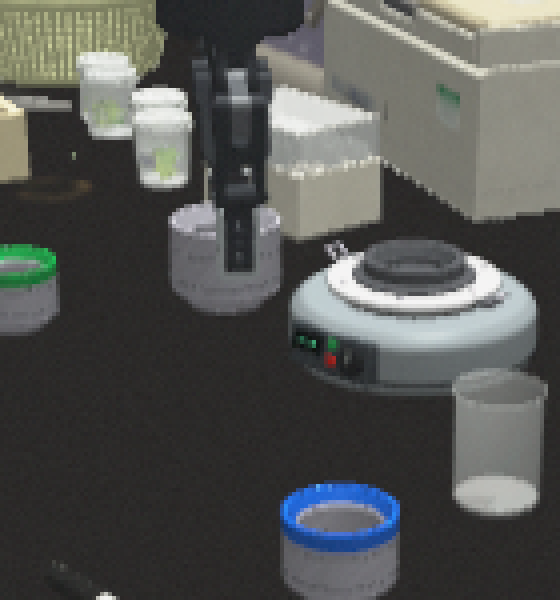

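```bash
cat >> h.py <<'E'
def off(col,ee,z):
    "offset along tool x (.951,-.309) of an object whose centre column in side is col"
    ee=np.array(ee);t=np.array([.951,-.309]);a=proj("side",[*ee[:2],z])[0];b=proj("side",[*(ee[:2]+.01*t),z])[0]
    k=(col-a)/(b-a)*.01;return k,ee[:2]+k*t
E
python3 -c "
from h import *
print(off(276.0,ctrl.read_state()['ee_pos'],.161))"
```

```text
(np.float64(-0.003669579826307574), array([0.46792205, 0.02407712]))
```

```bash
python3 -c "
from h import *
print(off(323.1,(.655,.168),.07))"
```

```text
(np.float64(-0.002340210711671079), array([0.65277446, 0.16872313]))
```

send_rows --targets '[{"dx":0.1,"dy":0.08,"dz":0,"wx":0,"wy":0,"wz":0,"fingers":1},{"dx":0.2,"dy":0.16,"dz":0,"wx":0,"wy":0,"wz":0,"fingers":1},{"dx":0.3,"dy":0.24,"dz":0,"wx":0,"wy":0,"wz":0,"fingers":1},{"dx":0.4,"dy":0.32,"dz":0,"wx":0,"wy":0,"wz":0,"fingers":1},{"dx":0.5,"dy":0.4,"dz":0,"wx":0,"wy":0,"wz":0,"fingers":1}]'

```text
time_s: 3.83
ee_pos: [0.6224, 0.1438, 0.1325]
tool_rot: [-0.698, 0.699, -0.112, 0.109]
contact_force: [-0.2, -0.0, -1.3]
gripper_width: 0.67
```

send_rows --targets '[{"dx":0.08,"dy":0.06,"dz":0,"wx":0,"wy":0,"wz":0,"fingers":1},{"dx":0.113,"dy":0.082,"dz":0,"wx":0,"wy":0,"wz":0,"fingers":1},{"dx":0.113,"dy":0.082,"dz":0,"wx":0,"wy":0,"wz":0,"fingers":1},{"dx":0.113,"dy":0.082,"dz":0,"wx":0,"wy":0,"wz":0,"fingers":1},{"dx":0.113,"dy":0.082,"dz":0,"wx":0,"wy":0,"wz":0,"fingers":1}]'

```text
time_s: 4.25
ee_pos: [0.6545, 0.1666, 0.133]
tool_rot: [-0.698, 0.699, -0.112, 0.109]
contact_force: [-0.1, 0.0, -0.5]
gripper_width: 0.663
```

Run:
```python
from h import *
print(ctrl.read_state()["ee_pos"],ctrl.read_state()["contact_force"])
im=ctrl.get_image("side");crop(im,(260,130,400,270),4,"pan3s.png")
im=ctrl.get_image("top");crop(im,(180,150,300,270),4,"pan3t.png")
```

```text
[0.65452129 0.16663981 0.13296518] [-8.55663467e-02  2.27262319e-04 -5.23016952e-01]
```

View pics/pan3s.png

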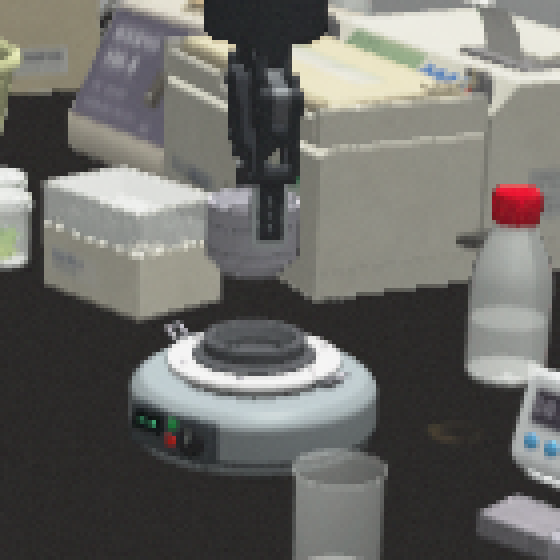

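View pics/pan3t.png

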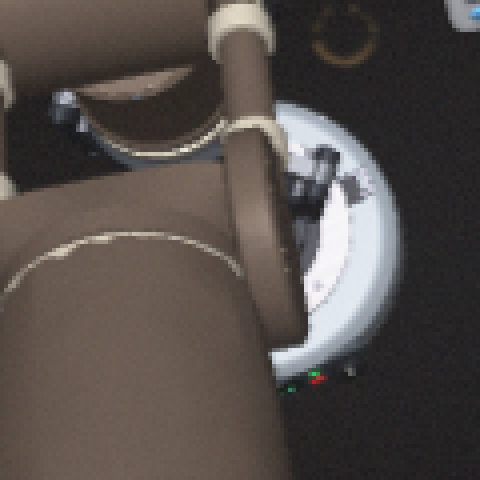

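send_rows --targets '[{"dx":0.002,"dy":0.003,"dz":-0.07,"wx":0,"wy":0,"wz":0,"fingers":1},{"dx":0.002,"dy":0.003,"dz":-0.13,"wx":0,"wy":0,"wz":0,"fingers":1},{"dx":0.002,"dy":0.003,"dz":-0.14,"wx":0,"wy":0,"wz":0,"fingers":1},{"dx":0.002,"dy":0.003,"dz":-0.15,"wx":0,"wy":0,"wz":0,"fingers":1},{"dx":0.002,"dy":0.003,"dz":-0.155,"wx":0,"wy":0,"wz":0,"fingers":1}]'

```text
time_s: 4.77
ee_pos: [0.657, 0.1679, 0.0889]
tool_rot: [-0.698, 0.698, -0.111, 0.111]
contact_force: [-0.2, 0.1, -0.9]
gripper_width: 0.665
```

send_rows --targets '[{"dx":0,"dy":0,"dz":-0.005,"wx":0,"wy":0,"wz":0,"fingers":1},{"dx":0,"dy":0,"dz":-0.01,"wx":0,"wy":0,"wz":0,"fingers":1},{"dx":0,"dy":0,"dz":-0.015,"wx":0,"wy":0,"wz":0,"fingers":1},{"dx":0,"dy":0,"dz":-0.015,"wx":0,"wy":0,"wz":0,"fingers":1}]'

```text
time_s: 5.1
ee_pos: [0.6575, 0.1684, 0.0847]
tool_rot: [0.698, -0.698, 0.11, -0.111]
contact_force: [-0.4, 0.1, -0.8]
gripper_width: 0.663
```

send_rows --targets '[{"dx":-0.005,"dy":-0.002,"dz":-0.005,"wx":0,"wy":0,"wz":0,"fingers":1},{"dx":-0.005,"dy":-0.002,"dz":-0.01,"wx":0,"wy":0,"wz":0,"fingers":1},{"dx":-0.005,"dy":-0.002,"dz":-0.015,"wx":0,"wy":0,"wz":0,"fingers":1},{"dx":-0.005,"dy":-0.002,"dz":-0.018,"wx":0,"wy":0,"wz":0,"fingers":1},{"dx":-0.005,"dy":-0.002,"dz":-0.018,"wx":0,"wy":0,"wz":0,"fingers":1}]'

```text
time_s: 5.52
ee_pos: [0.6565, 0.1668, 0.0797]
tool_rot: [-0.698, 0.699, -0.11, 0.111]
contact_force: [-1.4, -4.0, 3.4]
gripper_width: 0.661
```

Run:
```python
from h import *
print(ctrl.read_state()["ee_pos"],ctrl.read_state()["contact_force"])
im=ctrl.get_image("side");crop(im,(270,150,380,250),5,"pan4s.png")
```

```text
[0.65645225 0.16680422 0.07971488] [-1.37407235 -3.96132689  3.37381224]
```

View pics/pan4s.png

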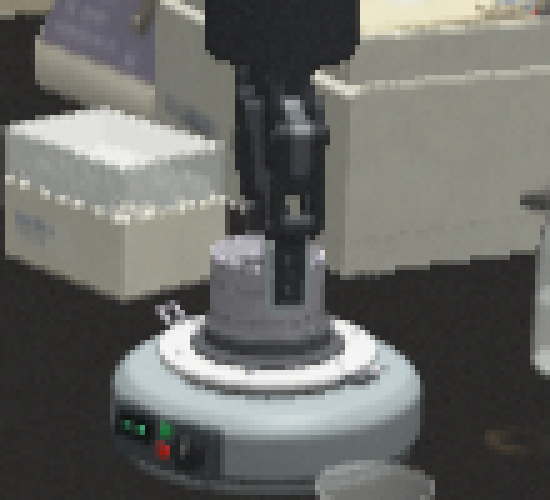

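send_rows --targets '[{"dx":-0.002,"dy":-0.006,"dz":0,"wx":0,"wy":0,"wz":0,"fingers":1},{"dx":-0.002,"dy":-0.006,"dz":-0.003,"wx":0,"wy":0,"wz":0,"fingers":1},{"dx":-0.002,"dy":-0.006,"dz":-0.005,"wx":0,"wy":0,"wz":0,"fingers":1}]'

```text
time_s: 5.82
ee_pos: [0.6562, 0.1665, 0.0795]
tool_rot: [0.699, -0.698, 0.11, -0.111]
contact_force: [-3.1, -1.8, 13.0]
gripper_width: 0.664
```

send_rows --targets '[{"dx":0,"dy":0,"dz":0.003,"wx":0,"wy":0,"wz":0,"fingers":0},{"dx":0,"dy":0,"dz":0.003,"wx":0,"wy":0,"wz":0,"fingers":-1},{"dx":0,"dy":0,"dz":0.003,"wx":0,"wy":0,"wz":0,"fingers":-1},{"dx":0,"dy":0,"dz":0.003,"wx":0,"wy":0,"wz":0,"fingers":-1},{"dx":0,"dy":0,"dz":0.003,"wx":0,"wy":0,"wz":0,"fingers":-1}]'

```text
time_s: 6.23
ee_pos: [0.6545, 0.1662, 0.0773]
tool_rot: [-0.698, 0.698, -0.111, 0.11]
contact_force: [0.8, 0.5, -0.2]
gripper_width: 1.002
```

send_rows --targets '[{"dx":0,"dy":0,"dz":0.05,"wx":0,"wy":0,"wz":0,"fingers":-1},{"dx":0,"dy":0,"dz":0.15,"wx":0,"wy":0,"wz":0,"fingers":-1},{"dx":0,"dy":0,"dz":0.25,"wx":0,"wy":0,"wz":0,"fingers":-1},{"dx":0,"dy":-0.1,"dz":0.33,"wx":0,"wy":0,"wz":0,"fingers":-1},{"dx":0,"dy":-0.2,"dz":0.33,"wx":0,"wy":0,"wz":0,"fingers":-1}]'

```text
time_s: 6.65
ee_pos: [0.6599, 0.1076, 0.1858]
tool_rot: [0.7, -0.697, 0.105, -0.114]
contact_force: [1.7, -0.7, 0.8]
gripper_width: 1.001
```

send_rows --targets '[{"dx":-0.065,"dy":-0.63,"dz":0,"wx":0,"wy":0,"wz":0,"fingers":-1},{"dx":-0.065,"dy":-0.63,"dz":0,"wx":0,"wy":0,"wz":0,"fingers":-1},{"dx":-0.065,"dy":-0.63,"dz":0,"wx":0,"wy":0,"wz":0,"fingers":-1},{"dx":-0.065,"dy":-0.63,"dz":0,"wx":0,"wy":0,"wz":0,"fingers":-1},{"dx":-0.065,"dy":-0.63,"dz":0,"wx":0,"wy":0,"wz":0,"fingers":-1}]'

```text
time_s: 7.07
ee_pos: [0.6353, -0.0873, 0.1786]
tool_rot: [-0.698, 0.699, -0.111, 0.112]
contact_force: [0.2, 0.1, -0.4]
gripper_width: 1.002
```

send_rows --targets '[{"dx":-0.065,"dy":-0.28,"dz":-0.2,"wx":0,"wy":0,"wz":0,"fingers":-1},{"dx":-0.065,"dy":-0.28,"dz":-0.2,"wx":0,"wy":0,"wz":0,"fingers":-1},{"dx":-0.065,"dy":-0.28,"dz":-0.2,"wx":0,"wy":0,"wz":0,"fingers":-1},{"dx":-0.065,"dy":-0.28,"dz":-0.2,"wx":0,"wy":0,"wz":0,"fingers":-1},{"dx":-0.065,"dy":-0.28,"dz":-0.2,"wx":0,"wy":0,"wz":0,"fingers":-1}]'

```text
time_s: 7.48
ee_pos: [0.6155, -0.1677, 0.117]
tool_rot: [0.699, -0.698, 0.112, -0.111]
contact_force: [0.0, 0.2, 0.0]
gripper_width: 0.998
```

Run:
```python
from h import *
print(ctrl.read_state()["ee_pos"],ctrl.read_state()["tool_rot"])
im=ctrl.get_image("side");crop(im,(260,150,440,310),4,"f1s.png");cv2.imwrite("pics/f1side.png",im[:,:,::-1])
im=ctrl.get_image("top");crop(im,(195,165,435,285),3.3,"f1t.png");cv2.imwrite("pics/f1top.png",im[:,:,::-1])
```

```text
[ 0.61547563 -0.1677245   0.11699664] [ 0.69860022 -0.69794885  0.11192005 -0.11090102]
```

View pics/f1s.png

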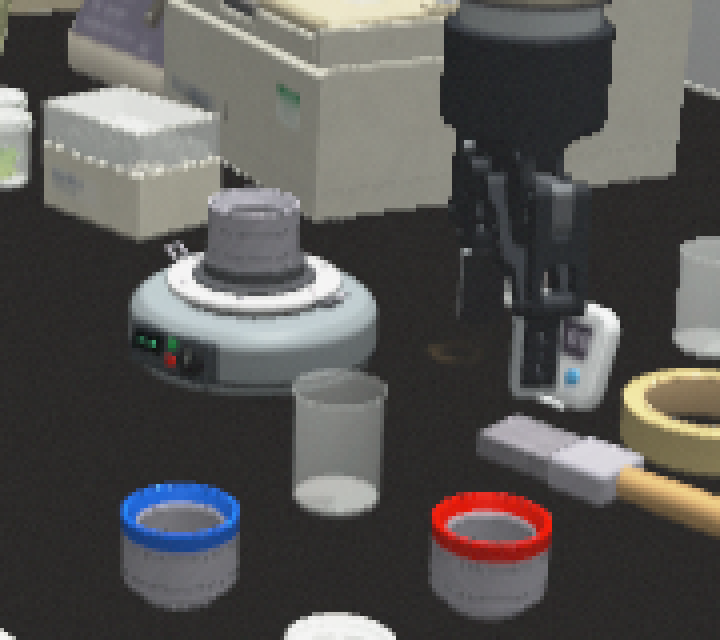

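View pics/f1t.png

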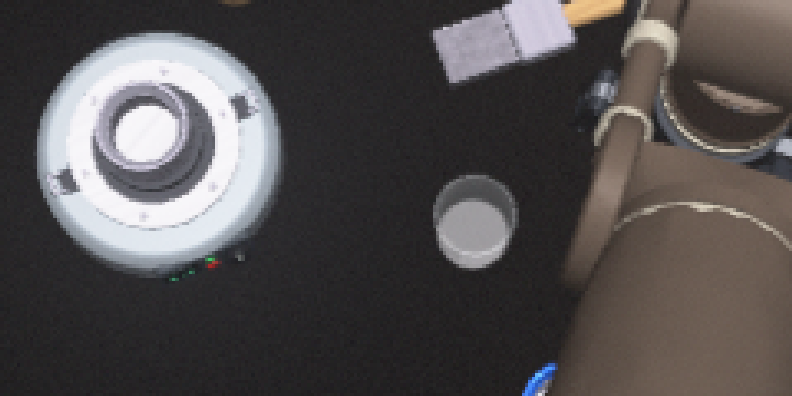

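Run:
```python
from h import *
print("red",off(382.5,(.6155,-.1677),.045))
print("blue",off(304.5,(.4815,-.096),.045)); print("green",off(222.5,(.4387,.333),.045))
t=cv2.imread("pics/f1top.png")[:,:,::-1].copy();s=cv2.imread("pics/f1side.png")[:,:,::-1].copy()
g=cv2.cvtColor(t,cv2.COLOR_RGB2GRAY)
# pan rim box: mark on top
x0,y0=215,182
z=cv2.resize(t[y0:232,x0:265,::-1],None,fx=12,fy=12,interpolation=cv2.INTER_CUBIC)
for c,p in(((0,0,255),(.6535,.1675)),):
  for r in(.029,.0265):
    P=np.array([[(proj("top",(p[0]+r*np.cos(a),p[1]+r*np.sin(a),.106))-[x0,y0]+.5)*12] for a in np.linspace(0,6.28,60)])
    cv2.polylines(z,[P.astype(np.int32)],True,c,1)
cv2.imwrite("pics/panrim.png",z)
# side col of pan frame
row=cv2.cvtColor(s,cv2.COLOR_RGB2GRAY)[205,300:350];print(row)
```

```text
red (np.float64(-0.0006972695863069061), array([ 0.6148369 , -0.16748454]))
blue (np.float64(-0.0028871307814127573), array([ 0.47875434, -0.09510788]))
green (np.float64(-0.002969932820183189), array([0.43587559, 0.33391771]))
[155 155 154 153 152 152 151 152 152 153 122 122  89  96 100  99 101 103
 102 102 103 105 107 106 107 112 115 115 115 113 115 114 114 114 109  39
  42  43  88  91  82  62  48  65  54  65  42  43  42  42]
```

View pics/panrim.png

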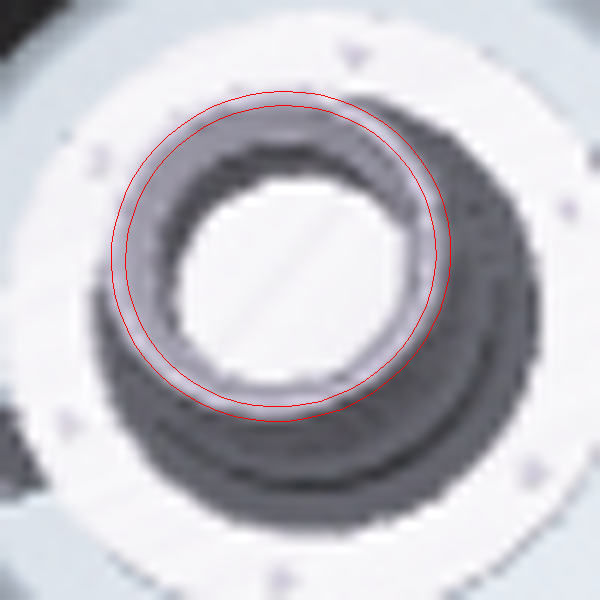

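send_rows --targets '[{"dx":0,"dy":-0.003,"dz":-0.1,"wx":0,"wy":0,"wz":0,"fingers":-1},{"dx":0,"dy":-0.003,"dz":-0.2,"wx":0,"wy":0,"wz":0,"fingers":-1},{"dx":0,"dy":-0.003,"dz":-0.3,"wx":0,"wy":0,"wz":0,"fingers":-1},{"dx":0,"dy":-0.003,"dz":-0.34,"wx":0,"wy":0,"wz":0,"fingers":-1},{"dx":0,"dy":-0.003,"dz":-0.34,"wx":0,"wy":0,"wz":0,"fingers":-1}]'

```text
time_s: 8.0
ee_pos: [0.6142, -0.1656, 0.0126]
tool_rot: [0.699, -0.698, 0.112, -0.108]
contact_force: [-0.9, 0.8, 0.3]
gripper_width: 1.002
```

send_rows --targets '[{"dx":0,"dy":0,"dz":0,"wx":0,"wy":0,"wz":0,"fingers":-1},{"dx":0,"dy":0,"dz":0,"wx":0,"wy":0,"wz":0,"fingers":-1},{"dx":0,"dy":0,"dz":0,"wx":0,"wy":0,"wz":0,"fingers":-1}]'

```text
time_s: 8.25
ee_pos: [0.6187, -0.1684, 0.0181]
tool_rot: [-0.698, 0.699, -0.109, 0.112]
contact_force: [0.4, -0.1, 0.0]
gripper_width: 1.002
```

send_rows --targets '[{"dx":0,"dy":0,"dz":0,"wx":0,"wy":0,"wz":0,"fingers":-1},{"dx":0,"dy":0,"dz":0,"wx":0,"wy":0,"wz":0,"fingers":-1}]'

```text
time_s: 8.42
ee_pos: [0.6174, -0.1684, 0.017]
tool_rot: [-0.698, 0.699, -0.109, 0.112]
contact_force: [-0.2, -0.3, 0.0]
gripper_width: 1.0
```

send_rows --targets '[{"dx":-0.006,"dy":0,"dz":-0.007,"wx":0,"wy":0,"wz":0,"fingers":-1},{"dx":-0.006,"dy":0,"dz":-0.007,"wx":0,"wy":0,"wz":0,"fingers":1},{"dx":-0.006,"dy":0,"dz":-0.007,"wx":0,"wy":0,"wz":0,"fingers":1},{"dx":-0.006,"dy":0,"dz":-0.007,"wx":0,"wy":0,"wz":0,"fingers":1},{"dx":-0.006,"dy":0,"dz":-0.007,"wx":0,"wy":0,"wz":0,"fingers":1}]'

```text
time_s: 8.83
ee_pos: [0.6148, -0.1681, 0.0134]
tool_rot: [-0.698, 0.698, -0.11, 0.111]
contact_force: [0.3, -0.4, -0.2]
gripper_width: 0.668
```

send_rows --targets '[{"dx":0,"dy":0,"dz":0,"wx":0,"wy":0,"wz":0,"fingers":1},{"dx":0,"dy":0,"dz":0,"wx":0,"wy":0,"wz":0,"fingers":1},{"dx":0,"dy":0,"dz":0,"wx":0,"wy":0,"wz":0,"fingers":1},{"dx":0,"dy":0,"dz":0,"wx":0,"wy":0,"wz":0,"fingers":1}]'

```text
time_s: 9.17
ee_pos: [0.6148, -0.1681, 0.0134]
tool_rot: [-0.698, 0.699, -0.11, 0.111]
contact_force: [0.3, -0.9, 2.5]
gripper_width: 0.666
```

send_rows --targets '[{"dx":0,"dy":0,"dz":0.05,"wx":0,"wy":0,"wz":0,"fingers":1},{"dx":0,"dy":0,"dz":0.15,"wx":0,"wy":0,"wz":0,"fingers":1},{"dx":0,"dy":0,"dz":0.27,"wx":0,"wy":0,"wz":0,"fingers":1},{"dx":0,"dy":0,"dz":0.38,"wx":0,"wy":0,"wz":0,"fingers":1},{"dx":0,"dy":0.05,"dz":0.47,"wx":0,"wy":0,"wz":0,"fingers":1}]'

```text
time_s: 9.58
ee_pos: [0.6149, -0.155, 0.1573]
tool_rot: [-0.698, 0.699, -0.11, 0.112]
contact_force: [1.0, 0.4, -0.6]
gripper_width: 0.665
```

send_rows --targets '[{"dx":0.0125,"dy":0.12,"dz":0,"wx":0,"wy":0,"wz":0,"fingers":1},{"dx":0.025,"dy":0.24,"dz":0,"wx":0,"wy":0,"wz":0,"fingers":1},{"dx":0.0375,"dy":0.36,"dz":0,"wx":0,"wy":0,"wz":0,"fingers":1},{"dx":0.05,"dy":0.48,"dz":0,"wx":0,"wy":0,"wz":0,"fingers":1},{"dx":0.0625,"dy":0.6,"dz":0,"wx":0,"wy":0,"wz":0,"fingers":1}]'

```text
time_s: 10.0
ee_pos: [0.6323, 0.0288, 0.1547]
tool_rot: [0.698, -0.698, 0.111, -0.11]
contact_force: [0.1, -0.3, -1.1]
gripper_width: 0.67
```

send_rows --targets '[{"dx":0.0125,"dy":0.12,"dz":0,"wx":0,"wy":0,"wz":0,"fingers":1},{"dx":0.025,"dy":0.24,"dz":0,"wx":0,"wy":0,"wz":0,"fingers":1},{"dx":0.04,"dy":0.36,"dz":0,"wx":0,"wy":0,"wz":0,"fingers":1},{"dx":0.055,"dy":0.43,"dz":0,"wx":0,"wy":0,"wz":0,"fingers":1},{"dx":0.0625,"dy":0.468,"dz":0,"wx":0,"wy":0,"wz":0,"fingers":1}]'

```text
time_s: 10.42
ee_pos: [0.6513, 0.171, 0.1544]
tool_rot: [0.699, -0.698, 0.11, -0.109]
contact_force: [0.1, 0.4, -1.4]
gripper_width: 0.663
```

send_rows --targets '[{"dx":0,"dy":0,"dz":0,"wx":0,"wy":0,"wz":0,"fingers":1},{"dx":0,"dy":0,"dz":0,"wx":0,"wy":0,"wz":0,"fingers":1},{"dx":0,"dy":0,"dz":0,"wx":0,"wy":0,"wz":0,"fingers":1},{"dx":0,"dy":0,"dz":0,"wx":0,"wy":0,"wz":0,"fingers":1},{"dx":0,"dy":0,"dz":0,"wx":0,"wy":0,"wz":0,"fingers":1}]'

```text
time_s: 10.83
ee_pos: [0.6518, 0.1657, 0.1541]
tool_rot: [-0.698, 0.698, -0.111, 0.111]
contact_force: [0.1, 0.2, -1.5]
gripper_width: 0.668
```

Run:
```python
from h import *
print(ctrl.read_state()["ee_pos"],ctrl.read_state()["contact_force"])
im=ctrl.get_image("side");crop(im,(270,140,380,250),5,"f2s.png")
m=mask(im,"red")[150:220,300:350];xs=np.nonzero(m)[1];print(xs.min()+300,xs.max()+300)
```

```text
[0.65180542 0.1656535  0.15413748] [ 0.10827429  0.21016266 -1.50852088]
313 335
```

View pics/f2s.png

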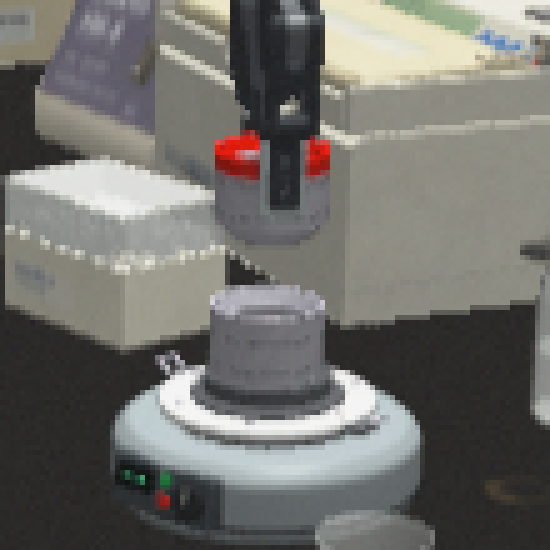

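send_rows --targets '[{"dx":-0.005,"dy":0.005,"dz":-0.03,"wx":0,"wy":0,"wz":0,"fingers":1},{"dx":-0.005,"dy":0.005,"dz":-0.07,"wx":0,"wy":0,"wz":0,"fingers":1},{"dx":-0.005,"dy":0.005,"dz":-0.1,"wx":0,"wy":0,"wz":0,"fingers":1},{"dx":-0.005,"dy":0.005,"dz":-0.11,"wx":0,"wy":0,"wz":0,"fingers":1},{"dx":-0.005,"dy":0.005,"dz":-0.115,"wx":0,"wy":0,"wz":0,"fingers":1}]'

```text
time_s: 11.3
ee_pos: [0.6489, 0.1687, 0.1173]
tool_rot: [-0.698, 0.699, -0.112, 0.109]
contact_force: [-0.3, 0.2, -1.1]
gripper_width: 0.665
```

send_rows --targets '[{"dx":0,"dy":0,"dz":0,"wx":0,"wy":0,"wz":0,"fingers":1},{"dx":0,"dy":0,"dz":-0.005,"wx":0,"wy":0,"wz":0,"fingers":1},{"dx":0,"dy":0,"dz":-0.01,"wx":0,"wy":0,"wz":0,"fingers":1},{"dx":0,"dy":0,"dz":-0.015,"wx":0,"wy":0,"wz":0,"fingers":1},{"dx":0,"dy":0,"dz":-0.015,"wx":0,"wy":0,"wz":0,"fingers":1}]'

```text
time_s: 11.72
ee_pos: [0.6504, 0.169, 0.1152]
tool_rot: [0.698, -0.698, 0.11, -0.111]
contact_force: [-0.5, -0.1, -1.2]
gripper_width: 0.67
```

send_rows --targets '[{"dx":0,"dy":-0.005,"dz":-0.005,"wx":0,"wy":0,"wz":0,"fingers":1},{"dx":0,"dy":-0.005,"dz":-0.01,"wx":0,"wy":0,"wz":0,"fingers":1},{"dx":0,"dy":-0.005,"dz":-0.015,"wx":0,"wy":0,"wz":0,"fingers":1},{"dx":0,"dy":-0.005,"dz":-0.017,"wx":0,"wy":0,"wz":0,"fingers":1},{"dx":0,"dy":-0.005,"dz":-0.017,"wx":0,"wy":0,"wz":0,"fingers":1}]'

```text
time_s: 12.13
ee_pos: [0.6506, 0.1674, 0.1104]
tool_rot: [0.698, -0.698, 0.11, -0.111]
contact_force: [0.0, -0.4, -0.1]
gripper_width: 0.667
```

Height reached with almost no side force; press lightly, then release.

send_rows --targets '[{"dx":0,"dy":0,"dz":-0.003,"wx":0,"wy":0,"wz":0,"fingers":1},{"dx":0,"dy":0,"dz":-0.006,"wx":0,"wy":0,"wz":0,"fingers":1},{"dx":0,"dy":0,"dz":-0.006,"wx":0,"wy":0,"wz":0,"fingers":1}]'

```text
time_s: 12.38
ee_pos: [0.6507, 0.1674, 0.1104]
tool_rot: [-0.698, 0.698, -0.11, 0.111]
contact_force: [-3.9, -0.9, 7.6]
gripper_width: 0.67
```

Run:
```python
from h import *
im=ctrl.get_image("side");crop(im,(270,140,380,250),5,"f3s.png")
```

```text
(no output)
```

View pics/f3s.png

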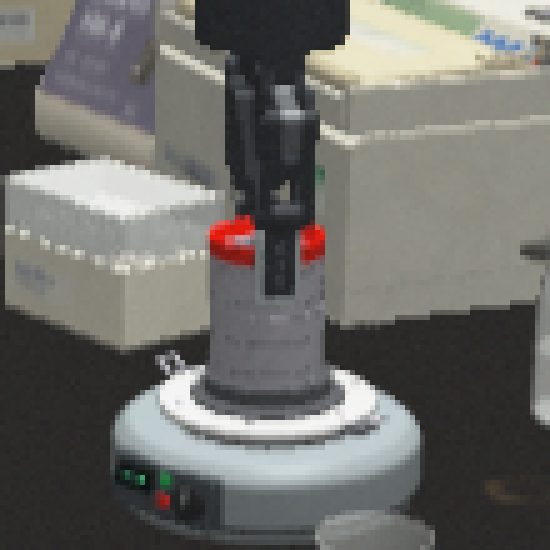

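send_rows --targets '[{"dx":0,"dy":0,"dz":0.004,"wx":0,"wy":0,"wz":0,"fingers":0},{"dx":0,"dy":0,"dz":0.004,"wx":0,"wy":0,"wz":0,"fingers":-1},{"dx":0,"dy":0,"dz":0.004,"wx":0,"wy":0,"wz":0,"fingers":-1},{"dx":0,"dy":0,"dz":0.004,"wx":0,"wy":0,"wz":0,"fingers":-1},{"dx":0,"dy":0,"dz":0.004,"wx":0,"wy":0,"wz":0,"fingers":-1}]'

```text
time_s: 12.85
ee_pos: [0.6503, 0.1675, 0.109]
tool_rot: [-0.698, 0.698, -0.111, 0.11]
contact_force: [0.2, 0.1, 0.7]
gripper_width: 1.0
```

send_rows --targets '[{"dx":0,"dy":0,"dz":0.05,"wx":0,"wy":0,"wz":0,"fingers":-1},{"dx":0,"dy":0,"dz":0.15,"wx":0,"wy":0,"wz":0,"fingers":-1},{"dx":0,"dy":0,"dz":0.25,"wx":0,"wy":0,"wz":0,"fingers":-1},{"dx":-0.07,"dy":0.06,"dz":0.25,"wx":0,"wy":0,"wz":0,"fingers":-1},{"dx":-0.15,"dy":0.12,"dz":0.25,"wx":0,"wy":0,"wz":0,"fingers":-1}]'

```text
time_s: 13.27
ee_pos: [0.6091, 0.2037, 0.1895]
tool_rot: [0.7, -0.697, 0.108, -0.114]
contact_force: [-0.2, 0.3, -0.5]
gripper_width: 1.002
```

send_rows --targets '[{"dx":-0.1,"dy":0.08,"dz":0,"wx":0,"wy":0,"wz":0,"fingers":-1},{"dx":-0.2,"dy":0.16,"dz":0,"wx":0,"wy":0,"wz":0,"fingers":-1},{"dx":-0.3,"dy":0.24,"dz":-0.05,"wx":0,"wy":0,"wz":0,"fingers":-1},{"dx":-0.4,"dy":0.32,"dz":-0.1,"wx":0,"wy":0,"wz":0,"fingers":-1},{"dx":-0.5,"dy":0.4,"dz":-0.15,"wx":0,"wy":0,"wz":0,"fingers":-1}]'

```text
time_s: 13.68
ee_pos: [0.4548, 0.3248, 0.1408]
tool_rot: [0.699, -0.698, 0.11, -0.111]
contact_force: [0.3, 0.7, -0.9]
gripper_width: 0.999
```

send_rows --targets '[{"dx":-0.065,"dy":0.035,"dz":-0.07,"wx":0,"wy":0,"wz":0,"fingers":-1},{"dx":-0.065,"dy":0.035,"dz":-0.1,"wx":0,"wy":0,"wz":0,"fingers":-1},{"dx":-0.065,"dy":0.035,"dz":-0.1,"wx":0,"wy":0,"wz":0,"fingers":-1},{"dx":-0.065,"dy":0.035,"dz":-0.1,"wx":0,"wy":0,"wz":0,"fingers":-1},{"dx":-0.065,"dy":0.035,"dz":-0.1,"wx":0,"wy":0,"wz":0,"fingers":-1}]'

```text
time_s: 14.1
ee_pos: [0.4382, 0.3342, 0.1111]
tool_rot: [0.699, -0.698, 0.11, -0.112]
contact_force: [0.5, 0.6, -0.6]
gripper_width: 1.002
```

Run:
```python
from h import *
print(ctrl.read_state()["ee_pos"],ctrl.read_state()["tool_rot"])
im=ctrl.get_image("side");crop(im,(180,110,360,260),4,"m1s.png");cv2.imwrite("pics/m1side.png",im[:,:,::-1])
```

```text
[0.43821443 0.3342228  0.11106891] [ 0.69905419 -0.6976692   0.1098813  -0.11183481]
```

View pics/m1s.png

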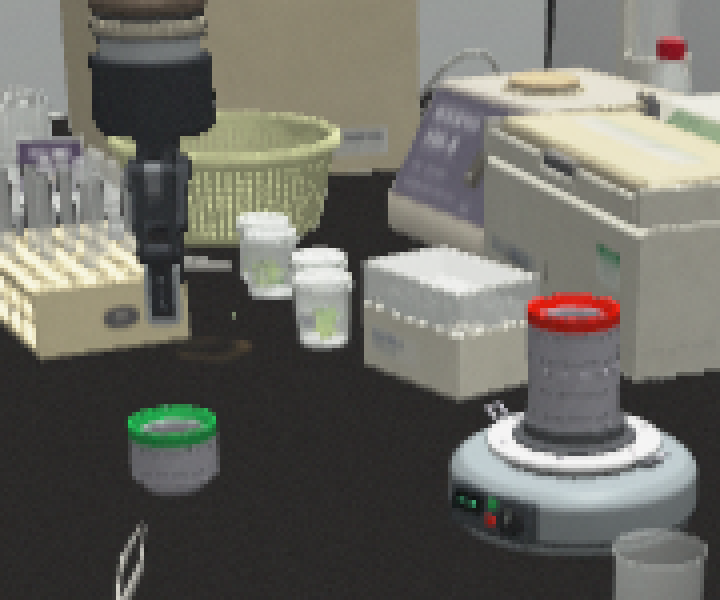

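send_rows --targets '[{"dx":-0.007,"dy":-0.002,"dz":-0.1,"wx":0,"wy":0,"wz":0,"fingers":-1},{"dx":-0.007,"dy":-0.002,"dz":-0.2,"wx":0,"wy":0,"wz":0,"fingers":-1},{"dx":-0.007,"dy":-0.002,"dz":-0.28,"wx":0,"wy":0,"wz":0,"fingers":-1},{"dx":-0.007,"dy":-0.002,"dz":-0.31,"wx":0,"wy":0,"wz":0,"fingers":-1},{"dx":-0.007,"dy":-0.002,"dz":-0.32,"wx":0,"wy":0,"wz":0,"fingers":-1}]'

```text
time_s: 14.57
ee_pos: [0.4338, 0.3322, 0.0122]
tool_rot: [-0.698, 0.699, -0.112, 0.11]
contact_force: [-0.0, -0.5, 0.1]
gripper_width: 1.0
```

send_rows --targets '[{"dx":0,"dy":0,"dz":0,"wx":0,"wy":0,"wz":0,"fingers":-1},{"dx":0,"dy":0,"dz":0,"wx":0,"wy":0,"wz":0,"fingers":-1},{"dx":0,"dy":0,"dz":0,"wx":0,"wy":0,"wz":0,"fingers":-1},{"dx":0,"dy":0,"dz":0,"wx":0,"wy":0,"wz":0,"fingers":-1},{"dx":0,"dy":0,"dz":0,"wx":0,"wy":0,"wz":0,"fingers":-1}]'

```text
time_s: 14.98
ee_pos: [0.4347, 0.334, 0.0147]
tool_rot: [0.699, -0.698, 0.11, -0.111]
contact_force: [0.6, 0.5, -0.5]
gripper_width: 1.0
```

send_rows --targets '[{"dx":0.002,"dy":0,"dz":-0.003,"wx":0,"wy":0,"wz":0,"fingers":1},{"dx":0.002,"dy":0,"dz":-0.003,"wx":0,"wy":0,"wz":0,"fingers":1},{"dx":0.002,"dy":0,"dz":-0.003,"wx":0,"wy":0,"wz":0,"fingers":1},{"dx":0.002,"dy":0,"dz":-0.003,"wx":0,"wy":0,"wz":0,"fingers":1},{"dx":0.002,"dy":0,"dz":-0.003,"wx":0,"wy":0,"wz":0,"fingers":1}]'

```text
time_s: 15.4
ee_pos: [0.4351, 0.3338, 0.0133]
tool_rot: [0.699, -0.698, 0.11, -0.111]
contact_force: [-0.5, -0.8, 5.0]
gripper_width: 0.669
```

send_rows --targets '[{"dx":0,"dy":0,"dz":0,"wx":0,"wy":0,"wz":0,"fingers":1},{"dx":0,"dy":0,"dz":0,"wx":0,"wy":0,"wz":0,"fingers":1},{"dx":0,"dy":0,"dz":0,"wx":0,"wy":0,"wz":0,"fingers":1},{"dx":0,"dy":0,"dz":0,"wx":0,"wy":0,"wz":0,"fingers":1}]'

```text
time_s: 15.73
ee_pos: [0.4351, 0.3339, 0.0133]
tool_rot: [0.699, -0.698, 0.11, -0.111]
contact_force: [-0.1, 0.4, 5.8]
gripper_width: 0.664
```

send_rows --targets '[{"dx":0,"dy":0,"dz":0.06,"wx":0,"wy":0,"wz":0,"fingers":1},{"dx":0,"dy":0,"dz":0.18,"wx":0,"wy":0,"wz":0,"fingers":1},{"dx":0,"dy":0,"dz":0.3,"wx":0,"wy":0,"wz":0,"fingers":1},{"dx":0,"dy":0,"dz":0.43,"wx":0,"wy":0,"wz":0,"fingers":1},{"dx":0.05,"dy":-0.04,"dz":0.55,"wx":0,"wy":0,"wz":0,"fingers":1}]'

```text
time_s: 16.15
ee_pos: [0.4465, 0.322, 0.1781]
tool_rot: [-0.698, 0.699, -0.111, 0.108]
contact_force: [0.6, 0.3, -1.0]
gripper_width: 0.666
```

send_rows --targets '[{"dx":0.1,"dy":-0.077,"dz":0.04,"wx":0,"wy":0,"wz":0,"fingers":1},{"dx":0.2,"dy":-0.154,"dz":0.04,"wx":0,"wy":0,"wz":0,"fingers":1},{"dx":0.3,"dy":-0.23,"dz":0.04,"wx":0,"wy":0,"wz":0,"fingers":1},{"dx":0.4,"dy":-0.31,"dz":0.04,"wx":0,"wy":0,"wz":0,"fingers":1},{"dx":0.5,"dy":-0.385,"dz":0.04,"wx":0,"wy":0,"wz":0,"fingers":1}]'

```text
time_s: 16.57
ee_pos: [0.5998, 0.2043, 0.1887]
tool_rot: [-0.698, 0.699, -0.111, 0.11]
contact_force: [0.7, 0.5, -0.9]
gripper_width: 0.67
```

send_rows --targets '[{"dx":0.09,"dy":-0.07,"dz":0,"wx":0,"wy":0,"wz":0,"fingers":1},{"dx":0.15,"dy":-0.115,"dz":0,"wx":0,"wy":0,"wz":0,"fingers":1},{"dx":0.168,"dy":-0.13,"dz":0,"wx":0,"wy":0,"wz":0,"fingers":1},{"dx":0.168,"dy":-0.13,"dz":0,"wx":0,"wy":0,"wz":0,"fingers":1},{"dx":0.168,"dy":-0.13,"dz":0,"wx":0,"wy":0,"wz":0,"fingers":1}]'

```text
time_s: 16.98
ee_pos: [0.6485, 0.167, 0.1883]
tool_rot: [-0.698, 0.698, -0.112, 0.11]
contact_force: [0.3, 0.3, -0.7]
gripper_width: 0.668
```

send_rows --targets '[{"dx":0,"dy":0,"dz":0,"wx":0,"wy":0,"wz":0,"fingers":1},{"dx":0,"dy":0,"dz":0,"wx":0,"wy":0,"wz":0,"fingers":1},{"dx":0,"dy":0,"dz":0,"wx":0,"wy":0,"wz":0,"fingers":1},{"dx":0,"dy":0,"dz":0,"wx":0,"wy":0,"wz":0,"fingers":1},{"dx":0,"dy":0,"dz":0,"wx":0,"wy":0,"wz":0,"fingers":1}]'

```text
time_s: 17.4
ee_pos: [0.6494, 0.1676, 0.1898]
tool_rot: [0.699, -0.698, 0.11, -0.11]
contact_force: [-0.4, 0.2, -0.6]
gripper_width: 0.669
```

Run:
```python
from h import *
print(ctrl.read_state()["ee_pos"],ctrl.read_state()["contact_force"])
im=ctrl.get_image("side");crop(im,(270,120,380,230),5,"m2s.png")
for c,b in(("red",(175,195)),("green",(130,172))):
    m=mask(im,c)[b[0]:b[1],300:350];ys,xs=np.nonzero(m);print(c,xs.min()+300,xs.max()+300,ys.min()+b[0],ys.max()+b[0])
```

```text
[0.64941467 0.16755839 0.18982832] [-0.41679481  0.18687318 -0.58111577]
red 312 334 183 192
green 312 335 152 160
```

View pics/m2s.png

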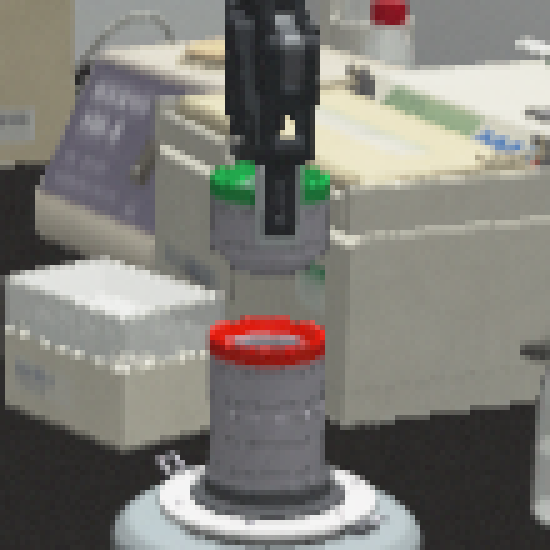

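send_rows --targets '[{"dx":0,"dy":0,"dz":-0.03,"wx":0,"wy":0,"wz":0,"fingers":1},{"dx":0,"dy":0,"dz":-0.06,"wx":0,"wy":0,"wz":0,"fingers":1},{"dx":0,"dy":0,"dz":-0.085,"wx":0,"wy":0,"wz":0,"fingers":1},{"dx":0,"dy":0,"dz":-0.1,"wx":0,"wy":0,"wz":0,"fingers":1},{"dx":0,"dy":0,"dz":-0.11,"wx":0,"wy":0,"wz":0,"fingers":1}]'

```text
time_s: 17.87
ee_pos: [0.6488, 0.1666, 0.1545]
tool_rot: [-0.698, 0.699, -0.112, 0.11]
contact_force: [-0.3, 0.4, -1.7]
gripper_width: 0.672
```

send_rows --targets '[{"dx":0,"dy":0,"dz":-0.005,"wx":0,"wy":0,"wz":0,"fingers":1},{"dx":0,"dy":0,"dz":-0.01,"wx":0,"wy":0,"wz":0,"fingers":1},{"dx":0,"dy":0,"dz":-0.015,"wx":0,"wy":0,"wz":0,"fingers":1},{"dx":0,"dy":0,"dz":-0.02,"wx":0,"wy":0,"wz":0,"fingers":1},{"dx":0,"dy":0,"dz":-0.02,"wx":0,"wy":0,"wz":0,"fingers":1}]'

```text
time_s: 18.28
ee_pos: [0.6498, 0.1669, 0.1506]
tool_rot: [0.698, -0.698, 0.11, -0.111]
contact_force: [0.1, 0.1, -0.8]
gripper_width: 0.665
```

send_rows --targets '[{"dx":0,"dy":0,"dz":-0.005,"wx":0,"wy":0,"wz":0,"fingers":1},{"dx":0,"dy":0,"dz":-0.01,"wx":0,"wy":0,"wz":0,"fingers":1},{"dx":0,"dy":0,"dz":-0.015,"wx":0,"wy":0,"wz":0,"fingers":1},{"dx":0,"dy":0,"dz":-0.018,"wx":0,"wy":0,"wz":0,"fingers":1},{"dx":0,"dy":0,"dz":-0.018,"wx":0,"wy":0,"wz":0,"fingers":1}]'

```text
time_s: 18.7
ee_pos: [0.65, 0.1669, 0.1463]
tool_rot: [0.698, -0.698, 0.11, -0.111]
contact_force: [-1.4, -1.4, 4.1]
gripper_width: 0.665
```

Seated at the predicted height (.1463). Light press, then release and go for the coarse sieve.

send_rows --targets '[{"dx":0,"dy":0,"dz":-0.004,"wx":0,"wy":0,"wz":0,"fingers":1},{"dx":0,"dy":0,"dz":-0.004,"wx":0,"wy":0,"wz":0,"fingers":1}]'

```text
time_s: 18.87
ee_pos: [0.6502, 0.1669, 0.1463]
tool_rot: [0.698, -0.698, 0.11, -0.111]
contact_force: [-2.7, -1.0, 8.0]
gripper_width: 0.662
```

send_rows --targets '[{"dx":0,"dy":0,"dz":0.003,"wx":0,"wy":0,"wz":0,"fingers":0},{"dx":0,"dy":0,"dz":0.003,"wx":0,"wy":0,"wz":0,"fingers":-1},{"dx":0,"dy":0,"dz":0.003,"wx":0,"wy":0,"wz":0,"fingers":-1},{"dx":0,"dy":0,"dz":0.003,"wx":0,"wy":0,"wz":0,"fingers":-1},{"dx":0,"dy":0,"dz":0.003,"wx":0,"wy":0,"wz":0,"fingers":-1}]'

```text
time_s: 19.28
ee_pos: [0.6496, 0.1668, 0.1442]
tool_rot: [-0.698, 0.698, -0.111, 0.11]
contact_force: [-0.3, 0.4, 0.5]
gripper_width: 1.001
```

send_rows --targets '[{"dx":0,"dy":0,"dz":0.05,"wx":0,"wy":0,"wz":0,"fingers":-1},{"dx":0,"dy":0,"dz":0.15,"wx":0,"wy":0,"wz":0,"fingers":-1},{"dx":0,"dy":0,"dz":0.25,"wx":0,"wy":0,"wz":0,"fingers":-1},{"dx":-0.05,"dy":-0.08,"dz":0.25,"wx":0,"wy":0,"wz":0,"fingers":-1},{"dx":-0.11,"dy":-0.17,"dz":0.25,"wx":0,"wy":0,"wz":0,"fingers":-1}]'

```text
time_s: 19.7
ee_pos: [0.6196, 0.117, 0.2231]
tool_rot: [0.699, -0.698, 0.107, -0.112]
contact_force: [-0.7, -0.6, -0.3]
gripper_width: 1.0
```

send_rows --targets '[{"dx":-0.07,"dy":-0.11,"dz":0,"wx":0,"wy":0,"wz":0,"fingers":-1},{"dx":-0.14,"dy":-0.22,"dz":-0.03,"wx":0,"wy":0,"wz":0,"fingers":-1},{"dx":-0.21,"dy":-0.33,"dz":-0.06,"wx":0,"wy":0,"wz":0,"fingers":-1},{"dx":-0.28,"dy":-0.44,"dz":-0.09,"wx":0,"wy":0,"wz":0,"fingers":-1},{"dx":-0.35,"dy":-0.55,"dz":-0.12,"wx":0,"wy":0,"wz":0,"fingers":-1}]'

```text
time_s: 20.12
ee_pos: [0.5106, -0.0503, 0.1834]
tool_rot: [-0.698, 0.698, -0.11, 0.11]
contact_force: [0.1, -0.8, 0.2]
gripper_width: 1.001
```

send_rows --targets '[{"dx":-0.07,"dy":-0.1,"dz":-0.08,"wx":0,"wy":0,"wz":0,"fingers":-1},{"dx":-0.11,"dy":-0.153,"dz":-0.18,"wx":0,"wy":0,"wz":0,"fingers":-1},{"dx":-0.11,"dy":-0.153,"dz":-0.25,"wx":0,"wy":0,"wz":0,"fingers":-1},{"dx":-0.11,"dy":-0.153,"dz":-0.25,"wx":0,"wy":0,"wz":0,"fingers":-1},{"dx":-0.11,"dy":-0.153,"dz":-0.25,"wx":0,"wy":0,"wz":0,"fingers":-1}]'

```text
time_s: 20.53
ee_pos: [0.4778, -0.095, 0.1079]
tool_rot: [0.699, -0.698, 0.112, -0.11]
contact_force: [0.7, -0.1, 0.8]
gripper_width: 0.997
```

Run:
```python
from h import *
print(ctrl.read_state()["ee_pos"],ctrl.read_state()["tool_rot"])
im=ctrl.get_image("side");crop(im,(250,140,400,320),3.3,"c1s.png")
im=ctrl.get_image("top");crop(im,(195,165,435,325),3.3,"c1t.png")
```

```text
[ 0.47780201 -0.09495246  0.10794401] [ 0.69856884 -0.69817288  0.11177298 -0.10983171]
```

View pics/c1s.png

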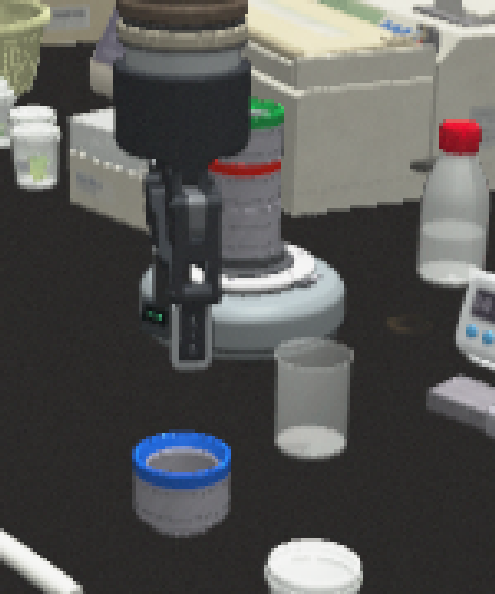

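View pics/c1t.png

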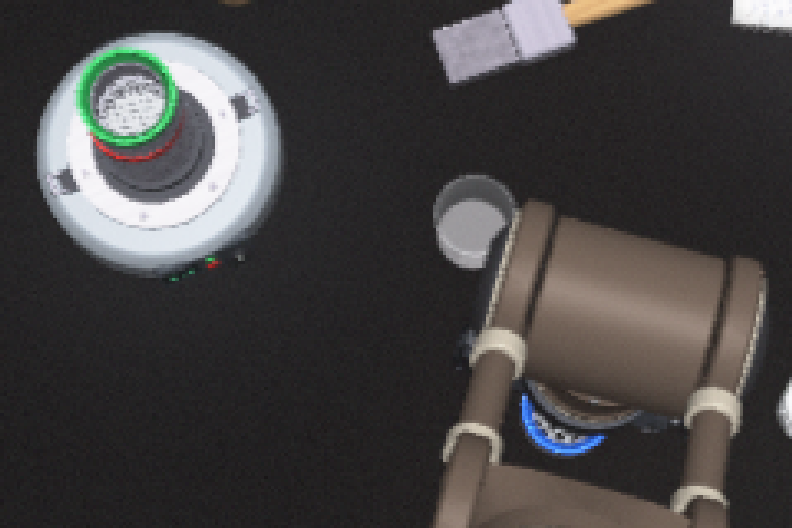

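send_rows --targets '[{"dx":0.003,"dy":0,"dz":-0.1,"wx":0,"wy":0,"wz":0,"fingers":-1},{"dx":0.003,"dy":0,"dz":-0.2,"wx":0,"wy":0,"wz":0,"fingers":-1},{"dx":0.003,"dy":0,"dz":-0.27,"wx":0,"wy":0,"wz":0,"fingers":-1},{"dx":0.003,"dy":0,"dz":-0.3,"wx":0,"wy":0,"wz":0,"fingers":-1},{"dx":0.003,"dy":0,"dz":-0.31,"wx":0,"wy":0,"wz":0,"fingers":-1}]'

```text
time_s: 21.05
ee_pos: [0.4802, -0.0944, 0.0155]
tool_rot: [0.699, -0.698, 0.11, -0.11]
contact_force: [0.3, -0.4, -0.2]
gripper_width: 1.002
```

send_rows --targets '[{"dx":0,"dy":0,"dz":0,"wx":0,"wy":0,"wz":0,"fingers":-1},{"dx":0,"dy":0,"dz":0,"wx":0,"wy":0,"wz":0,"fingers":-1},{"dx":0,"dy":0,"dz":0,"wx":0,"wy":0,"wz":0,"fingers":-1},{"dx":0,"dy":0,"dz":0,"wx":0,"wy":0,"wz":0,"fingers":-1},{"dx":0,"dy":0,"dz":0,"wx":0,"wy":0,"wz":0,"fingers":-1}]'

```text
time_s: 21.47
ee_pos: [0.4807, -0.0953, 0.017]
tool_rot: [-0.698, 0.699, -0.11, 0.111]
contact_force: [0.9, -0.4, -0.9]
gripper_width: 1.0
```

send_rows --targets '[{"dx":-0.005,"dy":0,"dz":-0.01,"wx":0,"wy":0,"wz":0,"fingers":-1},{"dx":-0.005,"dy":0,"dz":-0.01,"wx":0,"wy":0,"wz":0,"fingers":1},{"dx":-0.005,"dy":0,"dz":-0.01,"wx":0,"wy":0,"wz":0,"fingers":1},{"dx":-0.005,"dy":0,"dz":-0.01,"wx":0,"wy":0,"wz":0,"fingers":1},{"dx":-0.005,"dy":0,"dz":-0.01,"wx":0,"wy":0,"wz":0,"fingers":1}]'

```text
time_s: 21.88
ee_pos: [0.4787, -0.0952, 0.0133]
tool_rot: [-0.698, 0.698, -0.11, 0.111]
contact_force: [0.8, -0.2, 2.7]
gripper_width: 0.665
```

send_rows --targets '[{"dx":0,"dy":0,"dz":0,"wx":0,"wy":0,"wz":0,"fingers":1},{"dx":0,"dy":0,"dz":0,"wx":0,"wy":0,"wz":0,"fingers":1},{"dx":0,"dy":0,"dz":0,"wx":0,"wy":0,"wz":0,"fingers":1},{"dx":0,"dy":0,"dz":0,"wx":0,"wy":0,"wz":0,"fingers":1}]'

```text
time_s: 22.22
ee_pos: [0.4787, -0.0952, 0.0132]
tool_rot: [-0.698, 0.698, -0.11, 0.111]
contact_force: [-1.4, 0.3, 4.6]
gripper_width: 0.666
```

send_rows --targets '[{"dx":0,"dy":0,"dz":0.06,"wx":0,"wy":0,"wz":0,"fingers":1},{"dx":0,"dy":0,"dz":0.18,"wx":0,"wy":0,"wz":0,"fingers":1},{"dx":0,"dy":0,"dz":0.31,"wx":0,"wy":0,"wz":0,"fingers":1},{"dx":0,"dy":0,"dz":0.44,"wx":0,"wy":0,"wz":0,"fingers":1},{"dx":0,"dy":0,"dz":0.57,"wx":0,"wy":0,"wz":0,"fingers":1}]'

```text
time_s: 22.63
ee_pos: [0.4768, -0.0945, 0.1844]
tool_rot: [0.699, -0.698, 0.111, -0.11]
contact_force: [0.4, 0.3, -0.6]
gripper_width: 0.667
```

send_rows --targets '[{"dx":0.05,"dy":0.07,"dz":0.08,"wx":0,"wy":0,"wz":0,"fingers":1},{"dx":0.12,"dy":0.18,"dz":0.13,"wx":0,"wy":0,"wz":0,"fingers":1},{"dx":0.19,"dy":0.29,"dz":0.13,"wx":0,"wy":0,"wz":0,"fingers":1},{"dx":0.26,"dy":0.4,"dz":0.13,"wx":0,"wy":0,"wz":0,"fingers":1},{"dx":0.33,"dy":0.5,"dz":0.13,"wx":0,"wy":0,"wz":0,"fingers":1}]'

```text
time_s: 23.05
ee_pos: [0.5774, 0.0569, 0.2226]
tool_rot: [0.699, -0.698, 0.111, -0.11]
contact_force: [0.4, -0.4, -1.2]
gripper_width: 0.667
```

send_rows --targets '[{"dx":0.07,"dy":0.11,"dz":0,"wx":0,"wy":0,"wz":0,"fingers":1},{"dx":0.14,"dy":0.21,"dz":0,"wx":0,"wy":0,"wz":0,"fingers":1},{"dx":0.2,"dy":0.31,"dz":0,"wx":0,"wy":0,"wz":0,"fingers":1},{"dx":0.23,"dy":0.36,"dz":0,"wx":0,"wy":0,"wz":0,"fingers":1},{"dx":0.241,"dy":0.374,"dz":0,"wx":0,"wy":0,"wz":0,"fingers":1}]'

```text
time_s: 23.47
ee_pos: [0.6498, 0.1704, 0.2211]
tool_rot: [0.699, -0.698, 0.11, -0.109]
contact_force: [-0.2, -0.5, -0.5]
gripper_width: 0.668
```

send_rows --targets '[{"dx":0,"dy":0,"dz":0,"wx":0,"wy":0,"wz":0,"fingers":1},{"dx":0,"dy":0,"dz":0,"wx":0,"wy":0,"wz":0,"fingers":1},{"dx":0,"dy":0,"dz":0,"wx":0,"wy":0,"wz":0,"fingers":1},{"dx":0,"dy":0,"dz":0,"wx":0,"wy":0,"wz":0,"fingers":1},{"dx":0,"dy":0,"dz":0,"wx":0,"wy":0,"wz":0,"fingers":1}]'

```text
time_s: 23.88
ee_pos: [0.6491, 0.1659, 0.223]
tool_rot: [-0.698, 0.698, -0.111, 0.111]
contact_force: [-0.2, -0.3, -0.4]
gripper_width: 0.669
```

Run:
```python
from h import *
print(ctrl.read_state()["ee_pos"],ctrl.read_state()["contact_force"])
im=ctrl.get_image("side");crop(im,(270,90,380,210),5,"c2s.png")
for c,b in(("red",(175,195)),("green",(150,180)),("blue",(110,150))):
    m=mask(im,c)[b[0]:b[1],300:350];ys,xs=np.nonzero(m);print(c,xs.min()+300,xs.max()+300,ys.min()+b[0],ys.max()+b[0])
```

```text
[0.64910774 0.16587415 0.22302146] [-0.1867261  -0.25095688 -0.41048156]
red 312 334 186 192
green 312 335 169 178
blue 312 336 138 146
```

View pics/c2s.png

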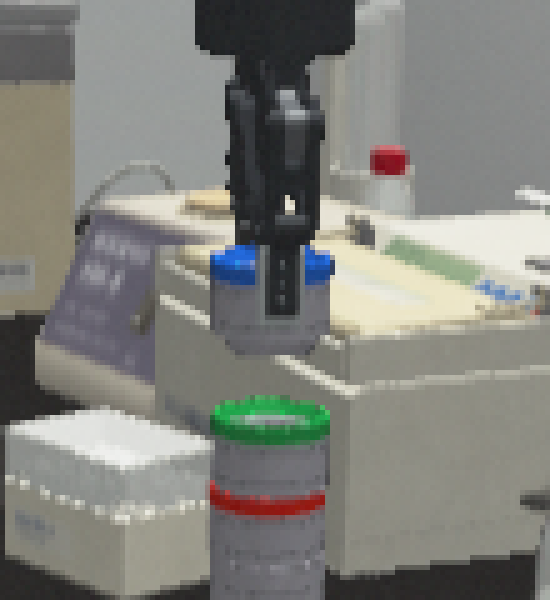

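send_rows --targets '[{"dx":-0.002,"dy":0.003,"dz":-0.03,"wx":0,"wy":0,"wz":0,"fingers":1},{"dx":-0.002,"dy":0.003,"dz":-0.06,"wx":0,"wy":0,"wz":0,"fingers":1},{"dx":-0.002,"dy":0.003,"dz":-0.085,"wx":0,"wy":0,"wz":0,"fingers":1},{"dx":-0.002,"dy":0.003,"dz":-0.1,"wx":0,"wy":0,"wz":0,"fingers":1},{"dx":-0.002,"dy":0.003,"dz":-0.105,"wx":0,"wy":0,"wz":0,"fingers":1}]'

```text
time_s: 24.35
ee_pos: [0.6476, 0.1678, 0.189]
tool_rot: [-0.698, 0.699, -0.112, 0.109]
contact_force: [-0.0, -0.3, -1.1]
gripper_width: 0.665
```

send_rows --targets '[{"dx":0,"dy":0,"dz":-0.005,"wx":0,"wy":0,"wz":0,"fingers":1},{"dx":0,"dy":0,"dz":-0.01,"wx":0,"wy":0,"wz":0,"fingers":1},{"dx":0,"dy":0,"dz":-0.015,"wx":0,"wy":0,"wz":0,"fingers":1},{"dx":0,"dy":0,"dz":-0.02,"wx":0,"wy":0,"wz":0,"fingers":1},{"dx":0,"dy":0,"dz":-0.02,"wx":0,"wy":0,"wz":0,"fingers":1}]'

```text
time_s: 24.77
ee_pos: [0.6489, 0.1681, 0.1853]
tool_rot: [-0.698, 0.698, -0.11, 0.11]
contact_force: [-0.6, -0.2, -0.8]
gripper_width: 0.669
```

send_rows --targets '[{"dx":0,"dy":-0.003,"dz":-0.005,"wx":0,"wy":0,"wz":0,"fingers":1},{"dx":0,"dy":-0.003,"dz":-0.01,"wx":0,"wy":0,"wz":0,"fingers":1},{"dx":0,"dy":-0.003,"dz":-0.014,"wx":0,"wy":0,"wz":0,"fingers":1},{"dx":0,"dy":-0.003,"dz":-0.014,"wx":0,"wy":0,"wz":0,"fingers":1},{"dx":0,"dy":-0.003,"dz":-0.014,"wx":0,"wy":0,"wz":0,"fingers":1}]'

```text
time_s: 25.18
ee_pos: [0.6496, 0.167, 0.1823]
tool_rot: [0.698, -0.698, 0.11, -0.111]
contact_force: [-0.1, -0.8, 4.6]
gripper_width: 0.667
```

Seated at the predicted height (.182). Press lightly, release, lift, and go to the lid.

send_rows --targets '[{"dx":0,"dy":0,"dz":-0.004,"wx":0,"wy":0,"wz":0,"fingers":1},{"dx":0,"dy":0,"dz":-0.004,"wx":0,"wy":0,"wz":0,"fingers":1}]'

```text
time_s: 25.35
ee_pos: [0.6497, 0.167, 0.1822]
tool_rot: [0.698, -0.698, 0.11, -0.111]
contact_force: [-2.0, -1.0, 8.0]
gripper_width: 0.668
```

send_rows --targets '[{"dx":0,"dy":0,"dz":0.003,"wx":0,"wy":0,"wz":0,"fingers":0},{"dx":0,"dy":0,"dz":0.003,"wx":0,"wy":0,"wz":0,"fingers":-1},{"dx":0,"dy":0,"dz":0.003,"wx":0,"wy":0,"wz":0,"fingers":-1},{"dx":0,"dy":0,"dz":0.003,"wx":0,"wy":0,"wz":0,"fingers":-1},{"dx":0,"dy":0,"dz":0.003,"wx":0,"wy":0,"wz":0,"fingers":-1}]'

```text
time_s: 25.77
ee_pos: [0.6484, 0.1672, 0.18]
tool_rot: [-0.698, 0.699, -0.111, 0.11]
contact_force: [-0.3, 0.2, 0.5]
gripper_width: 1.002
```

send_rows --targets '[{"dx":0,"dy":0,"dz":0.05,"wx":0,"wy":0,"wz":0,"fingers":-1},{"dx":0,"dy":0,"dz":0.15,"wx":0,"wy":0,"wz":0,"fingers":-1},{"dx":0,"dy":0,"dz":0.25,"wx":0,"wy":0,"wz":0,"fingers":-1},{"dx":0,"dy":-0.1,"dz":0.25,"wx":0,"wy":0,"wz":0,"fingers":-1},{"dx":0,"dy":-0.2,"dz":0.25,"wx":0,"wy":0,"wz":0,"fingers":-1}]'

```text
time_s: 26.18
ee_pos: [0.6507, 0.1084, 0.2591]
tool_rot: [0.699, -0.698, 0.107, -0.111]
contact_force: [1.5, -0.2, -0.6]
gripper_width: 0.997
```

send_rows --targets '[{"dx":-0.025,"dy":-0.13,"dz":0,"wx":0,"wy":0,"wz":0,"fingers":-1},{"dx":-0.05,"dy":-0.26,"dz":0,"wx":0,"wy":0,"wz":0,"fingers":-1},{"dx":-0.075,"dy":-0.39,"dz":0,"wx":0,"wy":0,"wz":0,"fingers":-1},{"dx":-0.1,"dy":-0.52,"dz":0,"wx":0,"wy":0,"wz":0,"fingers":-1},{"dx":-0.125,"dy":-0.65,"dz":0,"wx":0,"wy":0,"wz":0,"fingers":-1}]'

```text
time_s: 26.6
ee_pos: [0.6107, -0.0893, 0.2555]
tool_rot: [0.698, -0.698, 0.11, -0.11]
contact_force: [0.3, -0.9, 0.7]
gripper_width: 0.999
```

send_rows --targets '[{"dx":-0.025,"dy":-0.13,"dz":-0.04,"wx":0,"wy":0,"wz":0,"fingers":-1},{"dx":-0.05,"dy":-0.26,"dz":-0.08,"wx":0,"wy":0,"wz":0,"fingers":-1},{"dx":-0.075,"dy":-0.38,"dz":-0.12,"wx":0,"wy":0,"wz":0,"fingers":-1},{"dx":-0.1,"dy":-0.5,"dz":-0.16,"wx":0,"wy":0,"wz":0,"fingers":-1},{"dx":-0.125,"dy":-0.6,"dz":-0.2,"wx":0,"wy":0,"wz":0,"fingers":-1}]'

```text
time_s: 27.02
ee_pos: [0.5731, -0.2703, 0.1951]
tool_rot: [-0.698, 0.699, -0.111, 0.111]
contact_force: [0.9, 1.1, -0.4]
gripper_width: 1.001
```

Run:
```python
from h import *
print(ctrl.read_state()["ee_pos"])
im=cv2.imread("pics/side0.png")[:,:,::-1].copy()
g=cv2.cvtColor(im,cv2.COLOR_RGB2GRAY);m=(g>100)[320:348,385:430]
for r in range(0,28,2): 
    xs=np.nonzero(m[r])[0]; print(r+320,(xs.min()+385,xs.max()+385) if len(xs) else None, np.nonzero(g[r+320,385:430]<16)[0][[0,-1]]+385 if (g[r+320,385:430]<16).any() else None)
```

```text
[ 0.57311203 -0.2703178   0.19505056]
320 None None
322 None None
324 None None
326 (np.int64(395), np.int64(400)) None
328 (np.int64(392), np.int64(417)) None
330 (np.int64(390), np.int64(420)) None
332 (np.int64(390), np.int64(422)) None
334 (np.int64(390), np.int64(423)) None
336 (np.int64(391), np.int64(423)) None
338 (np.int64(392), np.int64(423)) None
340 (np.int64(394), np.int64(422)) None
342 (np.int64(398), np.int64(420)) None
344 (np.int64(401), np.int64(416)) None
346 (np.int64(404), np.int64(412)) None
```

```bash
python3 -c "
from h import *
print(off(406.5,(.5745,-.3107),.015))"
```

```text
(np.float64(-0.001673476901665492), array([ 0.57290852, -0.3101829 ]))
```

send_rows --targets '[{"dx":0,"dy":-0.08,"dz":-0.1,"wx":0,"wy":0,"wz":0,"fingers":-1},{"dx":0,"dy":-0.125,"dz":-0.2,"wx":0,"wy":0,"wz":0,"fingers":-1},{"dx":0,"dy":-0.125,"dz":-0.31,"wx":0,"wy":0,"wz":0,"fingers":-1},{"dx":0,"dy":-0.125,"dz":-0.31,"wx":0,"wy":0,"wz":0,"fingers":-1},{"dx":0,"dy":-0.125,"dz":-0.31,"wx":0,"wy":0,"wz":0,"fingers":-1}]'

```text
time_s: 27.43
ee_pos: [0.5715, -0.304, 0.0999]
tool_rot: [0.699, -0.697, 0.113, -0.108]
contact_force: [1.1, -0.4, 0.1]
gripper_width: 1.0
```

send_rows --targets '[{"dx":0,"dy":0,"dz":0,"wx":0,"wy":0,"wz":0,"fingers":-1},{"dx":0,"dy":0,"dz":0,"wx":0,"wy":0,"wz":0,"fingers":-1},{"dx":0,"dy":0,"dz":0,"wx":0,"wy":0,"wz":0,"fingers":-1}]'

```text
time_s: 27.68
ee_pos: [0.576, -0.3058, 0.1059]
tool_rot: [-0.698, 0.699, -0.108, 0.112]
contact_force: [-0.6, -0.3, -0.9]
gripper_width: 0.997
```

Run:
```python
from h import *
print(ctrl.read_state()["ee_pos"])
im=ctrl.get_image("side");crop(im,(300,130,470,370),2.5,"l1s.png")
im=ctrl.get_image("top");crop(im,(195,165,495,325),2.6,"l1t.png")
```

```text
[ 0.57597274 -0.30575159  0.10591669]
```

View pics/l1s.png

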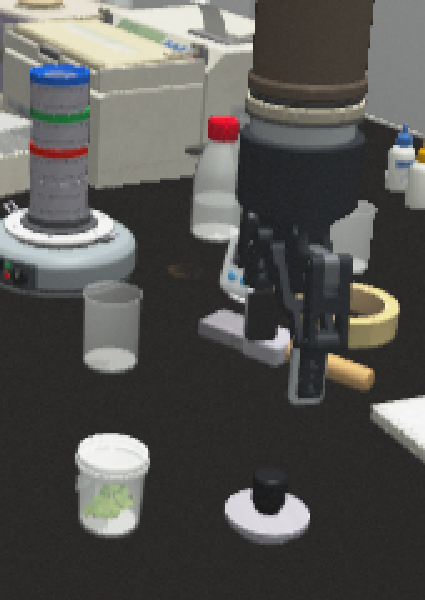

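View pics/l1t.png

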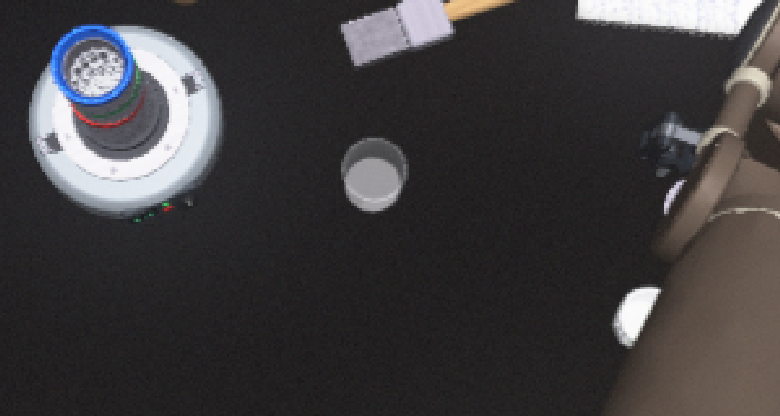

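```bash
python3 -c "
from h import *
print(proj('side',(.576,-.3058,.105)),proj('side',(.5755,-.307,.035)),off(300+269/2.5-.2,(.5745,-.307),.035),ctrl.read_state()['ee_pos'])"
```

```text
[411.07466717 284.90471787] [407.63570194 321.66045508] (np.float64(0.000434015337629006), array([ 0.57491275, -0.30713411])) [ 0.57541264 -0.30555778  0.10527139]
```

send_rows --targets '[{"dx":-0.004,"dy":-0.013,"dz":-0.08,"wx":0,"wy":0,"wz":0,"fingers":-1},{"dx":-0.004,"dy":-0.013,"dz":-0.16,"wx":0,"wy":0,"wz":0,"fingers":-1},{"dx":-0.004,"dy":-0.013,"dz":-0.22,"wx":0,"wy":0,"wz":0,"fingers":-1},{"dx":-0.004,"dy":-0.013,"dz":-0.26,"wx":0,"wy":0,"wz":0,"fingers":-1},{"dx":-0.004,"dy":-0.013,"dz":-0.27,"wx":0,"wy":0,"wz":0,"fingers":-1}]'

```text
time_s: 28.2
ee_pos: [0.5714, -0.3082, 0.0199]
tool_rot: [0.699, -0.698, 0.112, -0.109]
contact_force: [-0.2, -0.1, -0.3]
gripper_width: 0.996
```

send_rows --targets '[{"dx":0,"dy":0,"dz":0,"wx":0,"wy":0,"wz":0,"fingers":-1},{"dx":0,"dy":0,"dz":0,"wx":0,"wy":0,"wz":0,"fingers":-1},{"dx":0,"dy":0,"dz":0,"wx":0,"wy":0,"wz":0,"fingers":-1},{"dx":0,"dy":0,"dz":0,"wx":0,"wy":0,"wz":0,"fingers":-1},{"dx":0,"dy":0,"dz":0,"wx":0,"wy":0,"wz":0,"fingers":-1}]'

```text
time_s: 28.62
ee_pos: [0.5736, -0.3098, 0.0232]
tool_rot: [-0.698, 0.699, -0.11, 0.111]
contact_force: [0.1, -0.2, -0.4]
gripper_width: 1.003
```

Run:
```python
from h import *
print(ctrl.read_state()["ee_pos"])
im=ctrl.get_image("side");crop(im,(360,250,470,370),5,"l2s.png")
```

```text
[ 0.57359916 -0.30975112  0.02317687]
```

View pics/l2s.png

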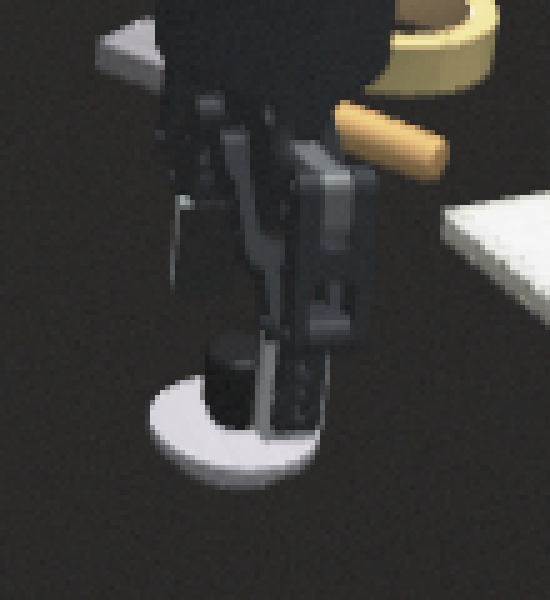

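Fingers straddle the knob, pads above the disc. Lower slightly and close.

send_rows --targets '[{"dx":0,"dy":0,"dz":-0.01,"wx":0,"wy":0,"wz":0,"fingers":1},{"dx":0,"dy":0,"dz":-0.01,"wx":0,"wy":0,"wz":0,"fingers":1},{"dx":0,"dy":0,"dz":-0.01,"wx":0,"wy":0,"wz":0,"fingers":1},{"dx":0,"dy":0,"dz":-0.01,"wx":0,"wy":0,"wz":0,"fingers":1},{"dx":0,"dy":0,"dz":-0.01,"wx":0,"wy":0,"wz":0,"fingers":1}]'

```text
time_s: 29.08
ee_pos: [0.5727, -0.3093, 0.0188]
tool_rot: [-0.698, 0.698, -0.11, 0.11]
contact_force: [-0.6, -1.1, -0.7]
gripper_width: 0.298
```

send_rows --targets '[{"dx":0,"dy":0,"dz":0,"wx":0,"wy":0,"wz":0,"fingers":1},{"dx":0,"dy":0,"dz":0,"wx":0,"wy":0,"wz":0,"fingers":1},{"dx":0,"dy":0,"dz":0,"wx":0,"wy":0,"wz":0,"fingers":1},{"dx":0,"dy":0,"dz":0,"wx":0,"wy":0,"wz":0,"fingers":1},{"dx":0,"dy":0,"dz":0,"wx":0,"wy":0,"wz":0,"fingers":1}]'

```text
time_s: 29.5
ee_pos: [0.573, -0.3094, 0.0191]
tool_rot: [-0.698, 0.699, -0.11, 0.111]
contact_force: [0.4, 0.1, 1.0]
gripper_width: 0.247
```

send_rows --targets '[{"dx":0,"dy":0,"dz":0.06,"wx":0,"wy":0,"wz":0,"fingers":1},{"dx":0,"dy":0,"dz":0.18,"wx":0,"wy":0,"wz":0,"fingers":1},{"dx":0,"dy":0,"dz":0.31,"wx":0,"wy":0,"wz":0,"fingers":1},{"dx":0,"dy":0,"dz":0.44,"wx":0,"wy":0,"wz":0,"fingers":1},{"dx":0,"dy":0,"dz":0.57,"wx":0,"wy":0,"wz":0,"fingers":1}]'

```text
time_s: 29.92
ee_pos: [0.5718, -0.3086, 0.1906]
tool_rot: [0.699, -0.698, 0.111, -0.11]
contact_force: [0.3, -0.5, -0.1]
gripper_width: 0.249
```

send_rows --targets '[{"dx":0,"dy":0.06,"dz":0.1,"wx":0,"wy":0,"wz":0,"fingers":1},{"dx":0.02,"dy":0.13,"dz":0.2,"wx":0,"wy":0,"wz":0,"fingers":1},{"dx":0.04,"dy":0.25,"dz":0.25,"wx":0,"wy":0,"wz":0,"fingers":1},{"dx":0.06,"dy":0.37,"dz":0.25,"wx":0,"wy":0,"wz":0,"fingers":1},{"dx":0.08,"dy":0.49,"dz":0.25,"wx":0,"wy":0,"wz":0,"fingers":1}]'

```text
time_s: 30.33
ee_pos: [0.5974, -0.1614, 0.2669]
tool_rot: [-0.698, 0.698, -0.11, 0.112]
contact_force: [0.1, 0.2, -1.5]
gripper_width: 0.244
```

send_rows --targets '[{"dx":0.02,"dy":0.12,"dz":0,"wx":0,"wy":0,"wz":0,"fingers":1},{"dx":0.04,"dy":0.24,"dz":0,"wx":0,"wy":0,"wz":0,"fingers":1},{"dx":0.06,"dy":0.36,"dz":0,"wx":0,"wy":0,"wz":0,"fingers":1},{"dx":0.08,"dy":0.48,"dz":0,"wx":0,"wy":0,"wz":0,"fingers":1},{"dx":0.1,"dy":0.6,"dz":0,"wx":0,"wy":0,"wz":0,"fingers":1}]'

```text
time_s: 30.75
ee_pos: [0.6261, 0.0196, 0.2642]
tool_rot: [-0.698, 0.698, -0.111, 0.11]
contact_force: [0.6, -0.5, -0.5]
gripper_width: 0.247
```

send_rows --targets '[{"dx":0.02,"dy":0.12,"dz":0,"wx":0,"wy":0,"wz":0,"fingers":1},{"dx":0.04,"dy":0.24,"dz":0,"wx":0,"wy":0,"wz":0,"fingers":1},{"dx":0.055,"dy":0.36,"dz":0,"wx":0,"wy":0,"wz":0,"fingers":1},{"dx":0.07,"dy":0.45,"dz":0,"wx":0,"wy":0,"wz":0,"fingers":1},{"dx":0.075,"dy":0.498,"dz":0,"wx":0,"wy":0,"wz":0,"fingers":1}]'

```text
time_s: 31.17
ee_pos: [0.6487, 0.1708, 0.264]
tool_rot: [0.699, -0.698, 0.11, -0.109]
contact_force: [-0.5, 0.0, -0.8]
gripper_width: 0.25
```

send_rows --targets '[{"dx":0,"dy":0,"dz":0,"wx":0,"wy":0,"wz":0,"fingers":1},{"dx":0,"dy":0,"dz":0,"wx":0,"wy":0,"wz":0,"fingers":1},{"dx":0,"dy":0,"dz":0,"wx":0,"wy":0,"wz":0,"fingers":1},{"dx":0,"dy":0,"dz":0,"wx":0,"wy":0,"wz":0,"fingers":1},{"dx":0,"dy":0,"dz":0,"wx":0,"wy":0,"wz":0,"fingers":1}]'

```text
time_s: 31.58
ee_pos: [0.6492, 0.1654, 0.2649]
tool_rot: [-0.698, 0.698, -0.111, 0.111]
contact_force: [0.2, 0.4, -1.3]
gripper_width: 0.246
```

Run:
```python
from h import *
print(ctrl.read_state()["ee_pos"],ctrl.read_state()["contact_force"])
im=ctrl.get_image("side");crop(im,(270,80,380,200),5,"l3s.png")
```

```text
[0.64922158 0.1653635  0.26489353] [ 0.21253259  0.3604412  -1.29762241]
```

View pics/l3s.png

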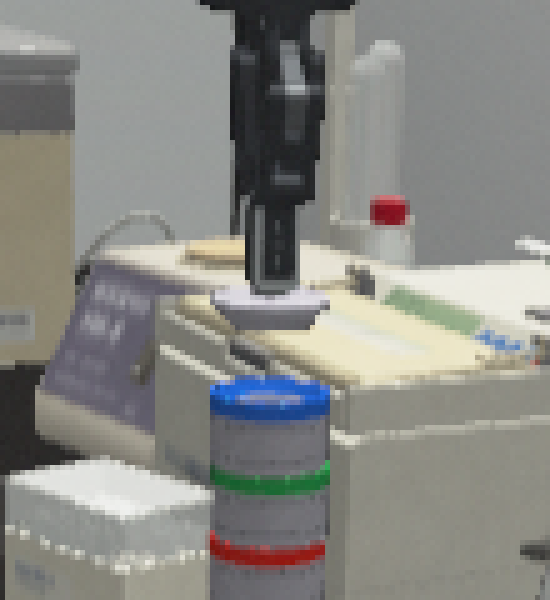

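send_rows --targets '[{"dx":0,"dy":0.004,"dz":-0.03,"wx":0,"wy":0,"wz":0,"fingers":1},{"dx":0,"dy":0.004,"dz":-0.06,"wx":0,"wy":0,"wz":0,"fingers":1},{"dx":0,"dy":0.004,"dz":-0.085,"wx":0,"wy":0,"wz":0,"fingers":1},{"dx":0,"dy":0.004,"dz":-0.1,"wx":0,"wy":0,"wz":0,"fingers":1},{"dx":0,"dy":0.004,"dz":-0.105,"wx":0,"wy":0,"wz":0,"fingers":1}]'

```text
time_s: 32.05
ee_pos: [0.648, 0.1681, 0.231]
tool_rot: [-0.698, 0.699, -0.112, 0.109]
contact_force: [-0.3, 0.3, -1.0]
gripper_width: 0.247
```

send_rows --targets '[{"dx":0,"dy":0,"dz":-0.005,"wx":0,"wy":0,"wz":0,"fingers":1},{"dx":0,"dy":0,"dz":-0.01,"wx":0,"wy":0,"wz":0,"fingers":1},{"dx":0,"dy":0,"dz":-0.015,"wx":0,"wy":0,"wz":0,"fingers":1},{"dx":0,"dy":0,"dz":-0.015,"wx":0,"wy":0,"wz":0,"fingers":1},{"dx":0,"dy":0,"dz":-0.015,"wx":0,"wy":0,"wz":0,"fingers":1}]'

```text
time_s: 32.47
ee_pos: [0.6494, 0.1685, 0.2291]
tool_rot: [0.698, -0.698, 0.11, -0.111]
contact_force: [-0.2, -0.3, -0.7]
gripper_width: 0.25
```

Run:
```python
from h import *
im=ctrl.get_image("side");crop(im,(290,120,360,190),8,"l4s.png")
```

```text
(no output)
```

View pics/l4s.png

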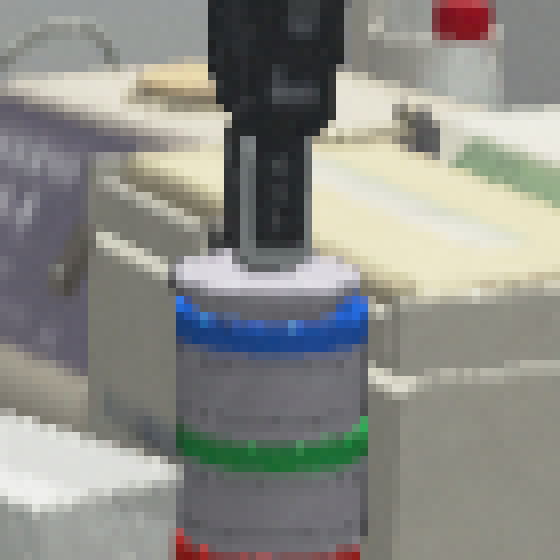

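send_rows --targets '[{"dx":0.004,"dy":-0.004,"dz":-0.005,"wx":0,"wy":0,"wz":0,"fingers":1},{"dx":0.004,"dy":-0.004,"dz":-0.01,"wx":0,"wy":0,"wz":0,"fingers":1},{"dx":0.004,"dy":-0.004,"dz":-0.015,"wx":0,"wy":0,"wz":0,"fingers":1},{"dx":0.004,"dy":-0.004,"dz":-0.018,"wx":0,"wy":0,"wz":0,"fingers":1},{"dx":0.004,"dy":-0.004,"dz":-0.018,"wx":0,"wy":0,"wz":0,"fingers":1}]'

```text
time_s: 32.93
ee_pos: [0.6506, 0.1671, 0.2241]
tool_rot: [0.698, -0.698, 0.11, -0.111]
contact_force: [-0.0, -0.9, 2.2]
gripper_width: 0.247
```

send_rows --targets '[{"dx":0,"dy":0,"dz":-0.004,"wx":0,"wy":0,"wz":0,"fingers":1},{"dx":0,"dy":0,"dz":-0.006,"wx":0,"wy":0,"wz":0,"fingers":1},{"dx":0,"dy":0,"dz":-0.006,"wx":0,"wy":0,"wz":0,"fingers":1}]'

```text
time_s: 33.18
ee_pos: [0.651, 0.1671, 0.2239]
tool_rot: [0.698, -0.698, 0.11, -0.111]
contact_force: [-1.5, -1.3, 8.1]
gripper_width: 0.244
```

send_rows --targets '[{"dx":0,"dy":0,"dz":0.004,"wx":0,"wy":0,"wz":0,"fingers":0},{"dx":0,"dy":0,"dz":0.006,"wx":0,"wy":0,"wz":0,"fingers":-0.2},{"dx":0,"dy":0,"dz":0.006,"wx":0,"wy":0,"wz":0,"fingers":-1},{"dx":0,"dy":0,"dz":0.006,"wx":0,"wy":0,"wz":0,"fingers":-1},{"dx":0,"dy":0,"dz":0.006,"wx":0,"wy":0,"wz":0,"fingers":-1}]'

```text
time_s: 33.6
ee_pos: [0.6502, 0.1672, 0.2229]
tool_rot: [-0.698, 0.699, -0.111, 0.11]
contact_force: [0.1, -0.9, -0.5]
gripper_width: 0.937
```

send_rows --targets '[{"dx":0,"dy":0,"dz":0.04,"wx":0,"wy":0,"wz":0,"fingers":-1},{"dx":0,"dy":0,"dz":0.12,"wx":0,"wy":0,"wz":0,"fingers":-1},{"dx":0,"dy":0,"dz":0.22,"wx":0,"wy":0,"wz":0,"fingers":-1},{"dx":0,"dy":-0.08,"dz":0.25,"wx":0,"wy":0,"wz":0,"fingers":-1},{"dx":-0.02,"dy":-0.18,"dz":0.25,"wx":0,"wy":0,"wz":0,"fingers":-1}]'

```text
time_s: 34.02
ee_pos: [0.6476, 0.1149, 0.3044]
tool_rot: [0.7, -0.697, 0.106, -0.113]
contact_force: [0.8, -0.0, 0.1]
gripper_width: 0.997
```

send_rows --targets '[{"dx":-0.05,"dy":-0.12,"dz":0,"wx":0,"wy":0,"wz":0,"fingers":-1},{"dx":-0.1,"dy":-0.24,"dz":0,"wx":0,"wy":0,"wz":0,"fingers":-1},{"dx":-0.15,"dy":-0.36,"dz":0,"wx":0,"wy":0,"wz":0,"fingers":-1},{"dx":-0.2,"dy":-0.48,"dz":0,"wx":0,"wy":0,"wz":0,"fingers":-1},{"dx":-0.25,"dy":-0.6,"dz":0,"wx":0,"wy":0,"wz":0,"fingers":-1}]'

```text
time_s: 34.43
ee_pos: [0.5687, -0.0683, 0.2996]
tool_rot: [-0.698, 0.698, -0.11, 0.111]
contact_force: [-0.6, -0.9, 0.3]
gripper_width: 1.0
```

Run:
```python
from h import *
im=ctrl.get_image("side");cv2.imwrite("pics/endside.png",im[:,:,::-1]);crop(im,(280,110,370,250),4.2,"e1s.png")
im=ctrl.get_image("top");cv2.imwrite("pics/endtop.png",im[:,:,::-1]);crop(im,(195,165,495,325),2.6,"e1t.png")
g=cv2.cvtColor(im,cv2.COLOR_RGB2GRAY)
for r in(.029,): print([proj("top",(.6535,.1675,z)).round(1) for z in(.07,.106,.142,.178,.214,.22,.248)])
```

```text
[array([240.3, 206.9]), array([237.9, 202.8]), array([235.4, 198.5]), array([232.7, 193.8]), array([229.8, 188.9]), array([229.3, 188.1]), array([227., 184.])]
```

View pics/e1s.png

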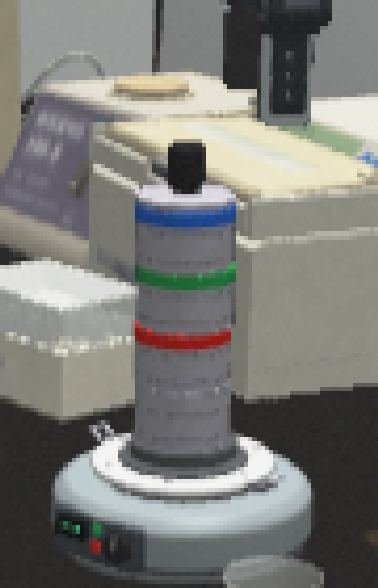

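View pics/e1t.png

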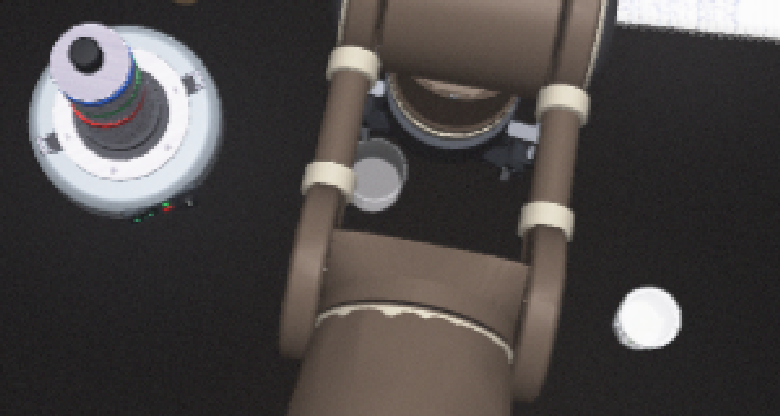

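send_rows --targets '[{"dx":0,"dy":0,"dz":0,"wx":0,"wy":0,"wz":0,"fingers":-1},{"dx":0,"dy":0,"dz":0,"wx":0,"wy":0,"wz":0,"fingers":-1},{"dx":0,"dy":0,"dz":0,"wx":0,"wy":0,"wz":0,"fingers":-1},{"dx":0,"dy":0,"dz":0,"wx":0,"wy":0,"wz":0,"fingers":-1}]'

```text
time_s: 34.87
ee_pos: [0.5699, -0.0655, 0.2986]
tool_rot: [0.699, -0.698, 0.11, -0.11]
contact_force: [-0.9, -0.7, 0.6]
gripper_width: 1.002
```

Run:
```python
from h import *
im=ctrl.get_image("side");x=im
for c,b,z in(("red",(180,200),.142),("green",(165,182),.178),("blue",(145,170),.214)):
    ys,xs=np.nonzero(mask(im,c)[b[0]:b[1],300:350]);print(c,xs.min()+300,xs.max()+300,ys.min()+b[0],ys.max()+b[0],proj("side",(.652,.168,z)).round(1))
g=cv2.cvtColor(im,cv2.COLOR_RGB2GRAY)
crop(im,(300,135,350,175),14,"e2s.png")
t0=cv2.imread("pics/top0.png");t1=ctrl.get_image("top")[:,:,::-1]
print("jar diff",np.abs(t0[268:305,425:465].astype(int)-t1[268:305,425:465]).mean())
```

```text
red 312 334 186 192 [323.5 186.2]
green 312 335 173 178 [323.8 172. ]
blue 312 335 158 163 [324.1 157.5]
jar diff 2.2745495495495494
```

View pics/e2s.png

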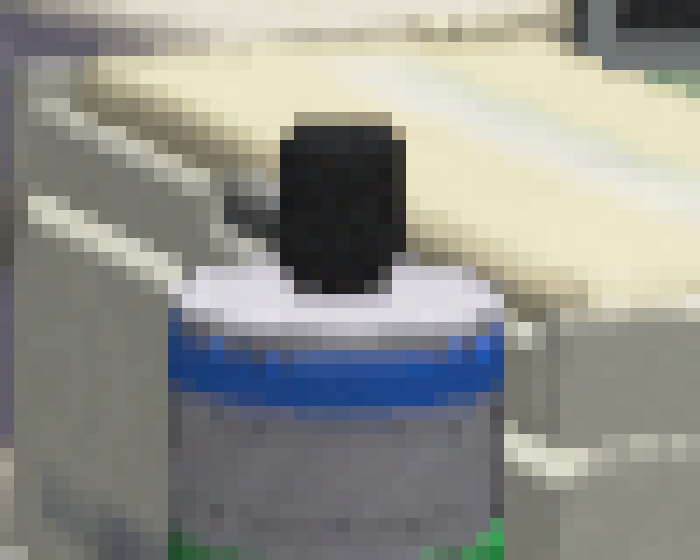

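The lid sits level and centred on the blue sieve, and the knob is upright. The rim columns (312–335) line up all the way down the stack. Handing in.

```bash
python3 -c "
from plant import ctrl
print(ctrl.job_done())"
```

```text
the job is handed in; nothing more can be done
None
```

I built the stack on the shaker and handed it in at about 35 s of the 128 s allowed. From the bottom it is pan, fine (red), medium (green), coarse (blue) and lid. `job_done` gives no verdict, so what follows is from my own checks.

- **Seating:** Each piece stopped within about 0.5 mm of its expected height, with the tool at 0.0795, 0.1104, 0.1463, 0.182 and 0.224 m. I pressed each one down with about 8–13 N before letting go.
- **Alignment:** In the last side picture the red, green and blue rims line up within a pixel (about 2 mm) and the lid looks level. In the top picture the lid's centre is within about 1 pixel of where I predicted it.
- **Beaker and jar:** Both look upright and unmoved. I compared the jar numerically with the first picture and it was unchanged. The beaker I checked only by eye, partly hidden by the arm.
- **Disagreements:** The two cameras differed by 2–3 mm along x, so I used the side view and the arm's own position to settle it. The pan was gripped about 3.5 mm off centre, which I corrected for when placing it. The lid looked slightly tilted while carried but levelled as it seated.

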